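Dry-clamp a laminated turning blank in the cam-lever cradle

ROBOT

A 6-joint arm with a two-finger parallel gripper is mounted at the origin on the work surface; the furniture and walls round the work are solid. World frame = base frame: x ahead of the robot, y to its left, z up, the work surface at z = 0. Lengths are in m, angles in rad, forces in N, time in s.
With the tool pointing down it reaches from about 0.275 to 0.775 m from the base axis. Payload 14.6 kg.
Tool frame: the origin (TCP) lies at the very end of the fingers, on their centre line; the grasp point (between the pads) lies 19 mm behind it; z points along the fingers, y is the line along which they close (so a half turn about z gives the same grasp; the last joint's range is limited). The gripper opens to 85 mm and grips with 20 to 120 N. Pads are 22 mm wide; open, the fingers measure 114 mm over their backs; the gripper's body (76 mm by 85 mm) begins 54 mm behind the grasp point. The pads swing forward as they close: fully open they stand 13 mm farther back than shut.
Start: joints at [-1.483, 0.263, -0.048, 1.259, 0, 1.415], TCP at [0.126, -0.51, 0.231] pointing down, gripper open.
Joint ranges: [-2.65, 2.65], [-0.89, 1.7], [-1.18, 1.37], [-2.13, 2.11], [-1.35, 1.29], [-3.14, 3.14]. Speed limits (rad/s): [1.89, 1.89, 2.57, 2.79, 3.14, 3.14].

INTERFACE

Orientations are given as a 3x3 rotation matrix whose columns are the frame's x, y, z axes.
In Python, from plant import robot gives the robot as it stands.
- The arm moves only by the tool send_rows, never from a script. Its argument "increments" is a list of rows, each a list of 3 entries, a list of its own where there are three numbers: the turn, a rotation vector about the world's x, y, z in degrees, then the shift along the world's x, y, z in m, then the closure, from 0 (fully open) to 1 (shut). In form: [[[ax, ay, az], [x, y, z], jaw], ...]. A call has 1 to 12 rows; each row is the pose to reach, as a shift and turn from the pose commanded when the call began; what a row does not reach only later rows make up. A row lasts 1/12 s, in which the tool goes at most 41.7 mm and 7.16 degrees, less where a joint would pass 70% of its speed; a pose out of reach is approached as far as the arm can. A call with a gripper value outside its range is refused whole. The fingers move at their own pace and stop on an object; the grip force is fixed at half the most. Time passes only in rows, so rows that repeat a pose let the fingers close. It gives the time, the measured TCP pose, the force, the opening and the grip force at its end, in the units of the state.
- robot.state(): the state, without advancing time (a new reading comes with each control period).
- robot.grab_frame(name): name is "scene" or "side" or "wrist"; returns the picture (420x560x3 uint8, blue, green, red); there is no depth.
- robot.get_calibration(name): a dict with "mtx" (3x3 intrinsics, pixels), "k1" (the pictures are not rectified: a ray, as slopes to the right and down, at radius r is drawn at 1 + k1 r^2 times it, then the intrinsics apply), "rvec" (rotation vector, rad) and "tvec" (3), from world to camera coordinates, as OpenCV has them; the wrist camera has in their place "hand_eye" (4x4, takes a point from camera to tool coordinates, whose origin is the TCP and whose axes are the flange's). Camera axes: x right, y down, z forward; pixel columns grow to the right and rows downward; lengths in m; the calibration is good to about 2 mm. A picture is of the moment at which its call begins: read the wrist's pose just before it. get_calibration takes no time and is no camera call.
- robot.hand_in(): hands the job in; it is judged then, once.
The state is a dict: "time": time; "joints": joint angles; "joint_velocities": joint speeds; "joint_torque": joint torques, N m; "tcp_pos": TCP position; "tcp_rot": TCP orientation; "force": force on the tool from outside, world axes, zero at the start; "ft_torque": the same for the moment, N m; "gripper_width": finger opening in m; "finger_force": force on a finger pad.
Only numpy, scipy, OpenCV 4.12 (cv2) and the standard library are available. Lean on these libraries where they do the work, as an engineer would, in place of code of your own. Each camera call takes 0.05 s, during which the arm holds its last target. There are 200 camera calls.

TASK

Dry-clamp this laminated turning blank: lift the red cam lever upright and draw the jaw right back to open the empty cradle, then set every loose wooden block upright in it, the first hard against the end stop and each next one butted flush against its neighbour, with all of them against the back fence and no open joints (any order of woods will do). When the row is closed up, slide the jaw forward until its plate meets the last block, and only then throw the lever fully back to clamp it. Leave the other things on the table where they are.

Things in the scene. Friction and masses are not known exactly. Their poses are not given: they have to be found in the camera images.
- cradle: the clamping cradle, fixed to the table: plywood bed 116 x 545 mm, 18 mm thick. Origin on the table under the bed; +x towards the back fence (away from the robot), +y along the row towards the end stop (to the robot's left). Fence face at x = 35 mm, fence 14 mm high above the bed, 16 mm thick; stop face at y = 246 mm, stop 42 mm high, 24 mm thick; open front edge at x = -58 mm
- first_seat (a point): where the centre (half-way up) of the first block belongs: 32 mm from the stop's face, 23 mm from the fence's face, 25 mm above the bed's top (43 mm above the table). Axes as the cradle's; the row grows from here in -y, a block every 64 mm
- jaw (a joint): travel of the sliding jaw along the cradle's track (m): 0 when drawn fully back (it starts at 0.16 to 0.24), grows as the jaw moves towards the end stop (+y); at 0, with the lever upright, the jaw's plate is 381 mm from the stop. The jaw takes about 10 N to slide and stays where it is left
- jaw_rear (a point): centre of the jaw's rear end face (facing the cradle's -y), 13.5 mm above the bed: the end of a low dark wooden tail 44 mm wide, 26 mm high and 72 mm long behind the jaw's front block (30 mm high); the lever's hinge is 92 mm ahead of this face. Push here in +y, or grip the tail across its width, to slide the jaw
- plate_face (a point): centre of the jaw's cork-faced pressure plate, 46 mm wide and 40 mm high, 21.5 mm above the bed: the face that meets the row, looking to the cradle's +y. Same axes as the cradle. Throwing the lever drives it 6 mm further forward from the jaw
- cam_lever (a joint): angle of the cam lever on the jaw (rad): 0 when it stands upright (open), 1.35 when thrown fully back over the tail, pointing to the cradle's -y and 13 degrees above level (clamped, as it starts). Light, about 2 N at the tip; it stays where it is left
- lever_tip (a point): tip of the cam lever: steel bar with a red grip 20 mm wide (along the cradle's x) and 15 mm thick on its upper 56 mm; 94 mm from the hinge
- lever_hinge (a point): hinge of the cam lever, 42 mm above the bed (60 mm above the table); the axis runs along the cradle's x
- block_1_mid (a point): centre (half-way up) of a dark walnut block with two thin strips of contrasting wood across it, 46 mm (its x) by 64 mm (its y) and 50 mm high (z), about 0.11 kg; grip it across its 46 mm. In the cradle its 64 mm run along the row. It may be absent
- block_2_mid (a point): centre (half-way up) of a pale maple block with two thin strips of contrasting wood across it, 46 mm (its x) by 64 mm (its y) and 50 mm high (z), about 0.11 kg; grip it across its 46 mm. In the cradle its 64 mm run along the row. It may be absent
- block_3_mid (a point): centre (half-way up) of a dark walnut block with two thin strips of contrasting wood across it, 46 mm (its x) by 64 mm (its y) and 50 mm high (z), about 0.11 kg; grip it across its 46 mm. In the cradle its 64 mm run along the row. It may be absent
- block_4_mid (a point): centre (half-way up) of a pale maple block with two thin strips of contrasting wood across it, 46 mm (its x) by 64 mm (its y) and 50 mm high (z), about 0.11 kg; grip it across its 46 mm. In the cradle its 64 mm run along the row. It may be absent
- block_5_mid (a point): centre (half-way up) of a reddish-brown cherry block with two thin strips of contrasting wood across it, 46 mm (its x) by 64 mm (its y) and 50 mm high (z), about 0.11 kg; grip it across its 46 mm. In the cradle its 64 mm run along the row. It may be absent
- glue_bottle: white glue bottle with orange nozzle, 194 mm high, standing; stands by, to be left where it is (origin at the centre of its underside)
- wax_tin: round wax tin, 87 mm across, 40 mm high; stands by, to be left where it is (origin at the centre of its underside)
- try_square: try square with a walnut stock, 100 x 174 mm, lying flat; stands by, to be left where it is (origin at the centre of its underside)
- marker: felt marker with a blue cap, 104 mm long; stands by, to be left where it is (origin at the centre of its underside)
Not all that is in view belongs to the job. Leave any purple look-alike of the part that bears block_5_mid alone.

How it is judged:
On the way, in this order (a step that is already met when the one before it is completed fails the run):
1. the cradle is open: lever up (below 0.5 rad), jaw drawn back (joint below 0.06 m) (value of joint cam_lever below 0.5 rad and value of joint jaw below 0.06 m), for 0.2 s.
2. all the blocks stand in one closed row from the end stop, against the fence, the lever still up (x of block_1_mid in the frame of first_seat between -0.003 and 0.002 m and z of each of block_1_mid, block_2_mid, block_3_mid, block_4_mid, block_5_mid in the frame of first_seat below 0.003 m and angle between the y axis of each of block_1_mid, block_2_mid, block_3_mid, block_4_mid, block_5_mid and the y axis of first_seat, either way round below 0.045 rad and angle between each of block_1_mid, block_2_mid, block_3_mid, block_4_mid, block_5_mid's own z axis and vertical below 0.05 rad and (y of block_1_mid in the frame of first_seat between -0.004 and 0.002 m or y of block_1_mid in the frame of first_seat between -0.068 and -0.062 m or y of block_1_mid in the frame of first_seat between -0.132 and -0.126 m or y of block_1_mid in the frame of first_seat between -0.196 and -0.19 m or y of block_1_mid in the frame of first_seat between -0.26 and -0.254 m) and (distance between block_1_mid and block_2_mid below 0.067 m or distance between block_1_mid and block_3_mid below 0.067 m or distance between block_1_mid and block_4_mid below 0.067 m or distance between block_1_mid and block_5_mid below 0.067 m) and x of block_2_mid in the frame of first_seat between -0.003 and 0.002 m and (y of block_2_mid in the frame of first_seat between -0.004 and 0.002 m or y of block_2_mid in the frame of first_seat between -0.068 and -0.062 m or y of block_2_mid in the frame of first_seat between -0.132 and -0.126 m or y of block_2_mid in the frame of first_seat between -0.196 and -0.19 m or y of block_2_mid in the frame of first_seat between -0.26 and -0.254 m) and (distance between block_2_mid and block_1_mid below 0.067 m or distance between block_2_mid and block_3_mid below 0.067 m or distance between block_2_mid and block_4_mid below 0.067 m or distance between block_2_mid and block_5_mid below 0.067 m) and x of block_3_mid in the frame of first_seat between -0.003 and 0.002 m and (y of block_3_mid in the frame of first_seat between -0.004 and 0.002 m or y of block_3_mid in the frame of first_seat between -0.068 and -0.062 m or y of block_3_mid in the frame of first_seat between -0.132 and -0.126 m or y of block_3_mid in the frame of first_seat between -0.196 and -0.19 m or y of block_3_mid in the frame of first_seat between -0.26 and -0.254 m) and (distance between block_3_mid and block_1_mid below 0.067 m or distance between block_3_mid and block_2_mid below 0.067 m or distance between block_3_mid and block_4_mid below 0.067 m or distance between block_3_mid and block_5_mid below 0.067 m) and x of block_4_mid in the frame of first_seat between -0.003 and 0.002 m and (y of block_4_mid in the frame of first_seat between -0.004 and 0.002 m or y of block_4_mid in the frame of first_seat between -0.068 and -0.062 m or y of block_4_mid in the frame of first_seat between -0.132 and -0.126 m or y of block_4_mid in the frame of first_seat between -0.196 and -0.19 m or y of block_4_mid in the frame of first_seat between -0.26 and -0.254 m) and (distance between block_4_mid and block_1_mid below 0.067 m or distance between block_4_mid and block_2_mid below 0.067 m or distance between block_4_mid and block_3_mid below 0.067 m or distance between block_4_mid and block_5_mid below 0.067 m) and x of block_5_mid in the frame of first_seat between -0.003 and 0.002 m and (y of block_5_mid in the frame of first_seat between -0.004 and 0.002 m or y of block_5_mid in the frame of first_seat between -0.068 and -0.062 m or y of block_5_mid in the frame of first_seat between -0.132 and -0.126 m or y of block_5_mid in the frame of first_seat between -0.196 and -0.19 m or y of block_5_mid in the frame of first_seat between -0.26 and -0.254 m) and (distance between block_5_mid and block_1_mid below 0.067 m or distance between block_5_mid and block_2_mid below 0.067 m or distance between block_5_mid and block_3_mid below 0.067 m or distance between block_5_mid and block_4_mid below 0.067 m) and value of joint cam_lever below 0.5 rad), for 0.2 s.
3. the jaw's plate is up against the last block (within 4 mm), the lever still up ((y of block_1_mid in the frame of plate_face between 0 and 0.036 m or y of block_2_mid in the frame of plate_face between 0 and 0.036 m or y of block_3_mid in the frame of plate_face between 0 and 0.036 m or y of block_4_mid in the frame of plate_face between 0 and 0.036 m or y of block_5_mid in the frame of plate_face between 0 and 0.036 m) and value of joint cam_lever below 0.6 rad), for 0.2 s.
4. the lever is thrown back (value of joint cam_lever above 1.2 rad), for 0.2 s.
At the end, for the whole second after the job is handed in: Every block present is upright and at rest in one row from the end stop, within 3 mm of the fence, square (0.045 rad), no joint open over 3 mm, each within 4 mm of its place along the row; the plate is within 2 mm of the last block and the lever past 1.2 rad (x of block_1_mid in the frame of first_seat between -0.003 and 0.002 m and z of each of block_1_mid, block_2_mid, block_3_mid, block_4_mid, block_5_mid in the frame of first_seat below 0.003 m and angle between the y axis of each of block_1_mid, block_2_mid, block_3_mid, block_4_mid, block_5_mid and the y axis of first_seat, either way round below 0.045 rad and angle between each of block_1_mid, block_2_mid, block_3_mid, block_4_mid, block_5_mid's own z axis and vertical below 0.05 rad and (y of block_1_mid in the frame of first_seat between -0.004 and 0.002 m or y of block_1_mid in the frame of first_seat between -0.068 and -0.062 m or y of block_1_mid in the frame of first_seat between -0.132 and -0.126 m or y of block_1_mid in the frame of first_seat between -0.196 and -0.19 m or y of block_1_mid in the frame of first_seat between -0.26 and -0.254 m) and (distance between block_1_mid and block_2_mid below 0.067 m or distance between block_1_mid and block_3_mid below 0.067 m or distance between block_1_mid and block_4_mid below 0.067 m or distance between block_1_mid and block_5_mid below 0.067 m) and x of block_2_mid in the frame of first_seat between -0.003 and 0.002 m and (y of block_2_mid in the frame of first_seat between -0.004 and 0.002 m or y of block_2_mid in the frame of first_seat between -0.068 and -0.062 m or y of block_2_mid in the frame of first_seat between -0.132 and -0.126 m or y of block_2_mid in the frame of first_seat between -0.196 and -0.19 m or y of block_2_mid in the frame of first_seat between -0.26 and -0.254 m) and (distance between block_2_mid and block_1_mid below 0.067 m or distance between block_2_mid and block_3_mid below 0.067 m or distance between block_2_mid and block_4_mid below 0.067 m or distance between block_2_mid and block_5_mid below 0.067 m) and x of block_3_mid in the frame of first_seat between -0.003 and 0.002 m and (y of block_3_mid in the frame of first_seat between -0.004 and 0.002 m or y of block_3_mid in the frame of first_seat between -0.068 and -0.062 m or y of block_3_mid in the frame of first_seat between -0.132 and -0.126 m or y of block_3_mid in the frame of first_seat between -0.196 and -0.19 m or y of block_3_mid in the frame of first_seat between -0.26 and -0.254 m) and (distance between block_3_mid and block_1_mid below 0.067 m or distance between block_3_mid and block_2_mid below 0.067 m or distance between block_3_mid and block_4_mid below 0.067 m or distance between block_3_mid and block_5_mid below 0.067 m) and x of block_4_mid in the frame of first_seat between -0.003 and 0.002 m and (y of block_4_mid in the frame of first_seat between -0.004 and 0.002 m or y of block_4_mid in the frame of first_seat between -0.068 and -0.062 m or y of block_4_mid in the frame of first_seat between -0.132 and -0.126 m or y of block_4_mid in the frame of first_seat between -0.196 and -0.19 m or y of block_4_mid in the frame of first_seat between -0.26 and -0.254 m) and (distance between block_4_mid and block_1_mid below 0.067 m or distance between block_4_mid and block_2_mid below 0.067 m or distance between block_4_mid and block_3_mid below 0.067 m or distance between block_4_mid and block_5_mid below 0.067 m) and x of block_5_mid in the frame of first_seat between -0.003 and 0.002 m and (y of block_5_mid in the frame of first_seat between -0.004 and 0.002 m or y of block_5_mid in the frame of first_seat between -0.068 and -0.062 m or y of block_5_mid in the frame of first_seat between -0.132 and -0.126 m or y of block_5_mid in the frame of first_seat between -0.196 and -0.19 m or y of block_5_mid in the frame of first_seat between -0.26 and -0.254 m) and (distance between block_5_mid and block_1_mid below 0.067 m or distance between block_5_mid and block_2_mid below 0.067 m or distance between block_5_mid and block_3_mid below 0.067 m or distance between block_5_mid and block_4_mid below 0.067 m) and (y of block_1_mid in the frame of plate_face between 0 and 0.034 m or y of block_2_mid in the frame of plate_face between 0 and 0.034 m or y of block_3_mid in the frame of plate_face between 0 and 0.034 m or y of block_4_mid in the frame of plate_face between 0 and 0.034 m or y of block_5_mid in the frame of plate_face between 0 and 0.034 m) and value of joint cam_lever above 1.2 rad and linear speed of each of block_1, block_2, block_3, block_4, block_5 below 0.02 m/s); the robot touches nothing.
It fails at once if the glue bottle is pushed away (more than 40 mm) (distance of glue_bottle from where it was at the start of the episode above 0.04 m).
It fails at once if the wax tin is pushed away (more than 40 mm) (distance of wax_tin from where it was at the start of the episode above 0.04 m).
It fails at once if the try square is pushed away (more than 40 mm) (distance of try_square from where it was at the start of the episode above 0.04 m).
It fails at once if the marker is pushed away (more than 40 mm) (distance of marker from where it was at the start of the episode above 0.04 m).
Of block_1, block_2, block_3, block_4, block_5 only 3 to 5 are there at a start; the rules pass over those that are not, and their reading is None.
At some moment in a run one of block_1, block_2, block_3, block_4, block_5 may be knocked a few centimetres aside while the robot is not near it.
Once in a run the grip may slacken for a moment while it holds something.
It also fails if it takes over 210 s, if anything falls off the work surface, if the arm or the gripper's body presses on something with over 40 N, if the wrist force passes 120 N, or if a joint passes its speed limit or range.

## Working session

There is one attempt and no reset: what is moved stays moved. The work goes in short steps, Python scripts to look and compute and a tool call to move; the robot and the scene stay as the last step left them, time stands still between calls to the robot, and variables do not carry over. Pictures are saved under pics/ and viewed, at most 14 in all, crops included, and the job is handed in when it is done.

Besides the shell and the picture viewer there is one more tool, called as name(argument=value, ...), one argument or row to a line, values as JSON. send_rows: Moves the arm, as the interface text tells. Its arguments: {"type":"object","properties":{"increments":{"type":"array","items":{"type":"array"}}},"required":["increments"]}

```bash
ls; mkdir -p pics; cat > h.py <<'E'
import numpy as np, cv2
from plant import robot
from scipy.spatial.transform import Rotation as R
def cal(name,st=None):
    c=robot.get_calibration(name)
    if 'rvec' in c:
        Rm=cv2.Rodrigues(np.array(c['rvec'],float))[0]; t=np.array(c['tvec'],float).ravel()
    else:
        st=st or robot.state()
        T=np.eye(4);T[:3,:3]=st['tcp_rot'];T[:3,3]=st['tcp_pos']
        W=np.linalg.inv(T@np.array(c['hand_eye'])); Rm=W[:3,:3];t=W[:3,3]
    return np.array(c['mtx']),c['k1'],Rm,t
def proj(C,P):
    K,k1,Rm,t=C
    p=np.atleast_2d(P)@Rm.T+t; s=p[:,:2]/p[:,2:]; r2=(s**2).sum(1,keepdims=True)
    s=s*(1+k1*r2); return s@K[:2,:2].T+K[:2,2]
def ray(C,uv):
    K,k1,Rm,t=C
    d=(np.atleast_2d(uv)-K[:2,2])@np.linalg.inv(K[:2,:2]).T; s=d.copy()
    for _ in range(30): s=d/(1+k1*(s**2).sum(1,keepdims=True))
    v=np.c_[s,np.ones(len(s))]@Rm; return -Rm.T@t, v/np.linalg.norm(v,axis=1,keepdims=True)
def atz(C,uv,z):
    o,v=ray(C,uv); return o+v*((z-o[2])/v[:,2:])
def tri(obs):
    A=np.zeros((3,3));b=np.zeros(3)
    for C,uv in obs:
        o,v=ray(C,uv);M=np.eye(3)-np.outer(v[0],v[0]);A+=M;b+=M@o
    return np.linalg.solve(A,b)
def snap(name,f,scale=1.4):
    st=robot.state();im=robot.grab_frame(name)
    np.savez('pics/'+f+'.npz',im=im,rot=st['tcp_rot'],pos=st['tcp_pos'])
    cv2.imwrite('pics/'+f+'.png',cv2.resize(im,None,fx=scale,fy=scale,interpolation=cv2.INTER_CUBIC))
    return im,cal(name,st)
def load(name,f):
    z=np.load('pics/'+f+'.npz');return z['im'],cal(name,dict(tcp_rot=z['rot'],tcp_pos=z['pos']))
E
python3 - <<'E'
from h import *
for n in ('scene','side','wrist'):
    im,C=snap(n,n+'0'); print(n,'pos',-C[2].T@C[3],'fwd',C[2][2])
    print(C[0].round(1).tolist(),C[1])
print(robot.state())
E
```

```text
pics
scene pos [-0.44038676  0.95293861  0.72257172] fwd [ 0.61166638 -0.67196109 -0.41753147]
[[449.0, 0.0, 281.0], [0.0, 449.0, 205.3], [0.0, 0.0, 1.0]] -0.09662386116230332
side pos [-0.27248091 -1.28053716  1.28667303] fwd [ 0.38147707  0.67950028 -0.62670137]
[[508.6, 0.0, 281.5], [0.0, 508.6, 204.5], [0.0, 0.0, 1.0]] -0.17366272933439822
wrist pos [ 0.19240719 -0.494143    0.37244935] fwd [-0.26060721 -0.06428248 -0.96330247]
[[293.7, 0.0, 278.2], [0.0, 293.7, 204.3], [0.0, 0.0, 1.0]] -0.018741113564437
{'time': 0.15, 'joints': array([-1.48331995e+00,  2.63386887e-01, -4.87295688e-02,  1.25941060e+00,
        9.90493906e-06,  1.41551945e+00]), 'joint_velocities': array([-0.00127234, -0.00179323,  0.00080144,  0.00012429,  0.00021922,
       -0.00088376]), 'joint_torque': array([ 9.77433920e-04, -6.37825441e+01,  3.84649122e+01,  1.06997744e-02,
       -8.48692662e-05, -3.28998328e-05]), 'tcp_pos': array([ 0.12619027, -0.50941465,  0.23097174]), 'tcp_rot': array([[ 9.70679844e-01,  2.40376033e-01, -5.39725953e-05],
       [ 2.40376007e-01, -9.70679578e-01,  7.28796104e-04],
       [ 1.22795020e-04, -7.20401406e-04, -9.99999733e-01]]), 'force': array([-0.60963959,  0.40537488, -0.08556018]), 'ft_torque': array([ 0.02111609, -0.03099403, -0.03755358]), 'finger_force': 0.0, 'gripper_width': 0.08536852732173385}
```

View pics/scene0.png

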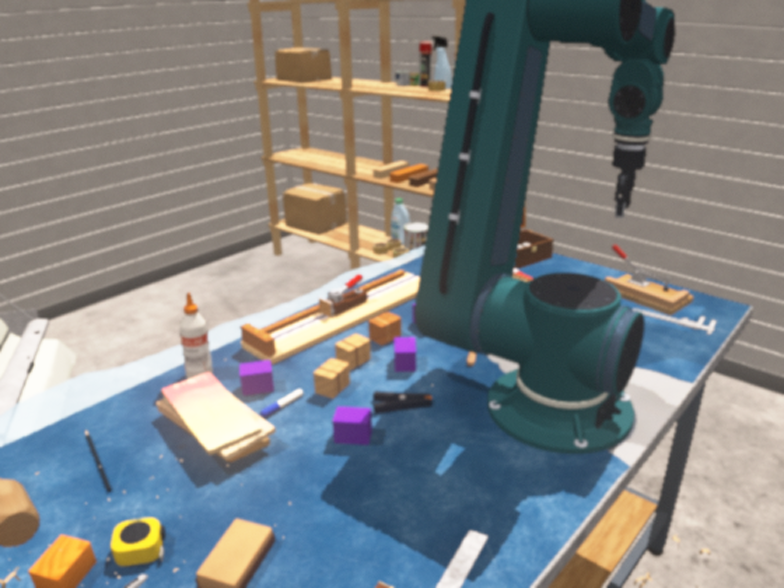

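View pics/side0.png

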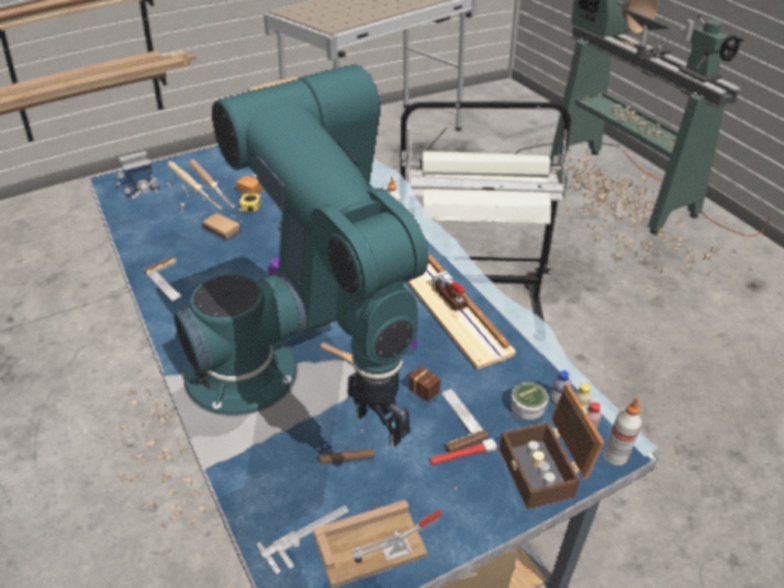

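Scene view: stop near (257,338), jaw with red lever at (350,285), cherry (384,328), maples (352,350) and (331,377), purple decoys (256,377), (405,353) and (352,425). Side view: walnut at (425,383), cradle front right corner (487,363).

```bash
python3 - <<'E'
from h import *
C=cal('scene')
for n,u,z in [('cherry',(384,328),.025),('mapA',(352,350),.025),('mapB',(331,377),.025),('pur1',(256,377),.025),('pur2',(405,353),.025),('pur3',(352,425),.025),('bottle',(197,375),0),('stopbase',(247,352),0),('frontedge corner',(268,357),.018),('jaw',(350,300),.05),('marker',(285,402),.01)]:
    print(n,atz(C,np.array(u)/1.4,z).round(3))
C=cal('side')
for n,u,z in [('walnut',(425,383),.025),('cradle fr corner',(487,363),.018),('back r corner',(514,350),.018),('square',(465,415),.01),('sqstock',(466,440),.01),('tin',(529,412),0.0),('jaw',(452,297),.04)]:
    print(n,atz(C,np.array(u)/1.4,z).round(3))
E
```

```text
cherry [[0.448 0.013 0.025]]
mapA [[0.433 0.133 0.025]]
mapB [[0.388 0.237 0.025]]
pur1 [[0.506 0.338 0.025]]
pur2 [[0.335 0.068 0.025]]
pur3 [[0.242 0.322 0.025]]
bottle [[0.645 0.396 0.   ]]
stopbase [[0.642 0.265 0.   ]]
frontedge corner [[0.561 0.265 0.018]]
jaw [[ 0.578 -0.007  0.05 ]]
marker [[0.409 0.343 0.01 ]]
walnut [[ 0.38  -0.276  0.025]]
cradle fr corner [[ 0.557 -0.286  0.018]]
back r corner [[ 0.645 -0.281  0.018]]
square [[ 0.418 -0.399  0.01 ]]
sqstock [[ 0.379 -0.463  0.01 ]]
tin [[ 0.563 -0.459  0.   ]]
jaw [[ 0.604 -0.046  0.04 ]]
```

send_rows(
  increments=[
    [[0,0,0],[0.03,0.0,0.04],0],
    [[0,0,0],[0.06,0.03,0.08],0],
    [[0,0,0],[0.09,0.06,0.12],0],
    [[0,0,0],[0.12,0.1,0.16],0],
    [[0,0,0],[0.15,0.14,0.19],0],
    [[0,0,0],[0.18,0.18,0.2],0],
    [[0,0,0],[0.2,0.22,0.2],0],
    [[0,0,0],[0.22,0.26,0.2],0],
    [[0,0,0],[0.22,0.28,0.2],0],
    [[0,0,0],[0.22,0.3,0.2],0],
    [[0,0,0],[0.22,0.3,0.2],0],
    [[0,0,0],[0.22,0.3,0.2],0],
  ],
)

```text
time: 1.15
tcp_pos: [0.3473, -0.2045, 0.4328]
tcp_rot: [[0.969, 0.245, 0.002], [0.245, -0.969, -0.0], [0.002, 0.001, -1.0]]
force: [-0.3, -0.7, -0.8]
gripper_width: 0.0852
finger_force: 0.0
```

```bash
python3 - <<'E'
from h import *
im,C=snap('wrist','w1')
E
```

send_rows(
  increments=[
    [[0,0,-7],[0.0,0.04,0.0],0],
    [[0,0,-14.2],[0.0,0.08,0.0],0],
    [[0,0,-14.2],[0.02,0.12,0.0],0],
    [[0,0,-14.2],[0.03,0.16,0.0],0],
    [[0,0,-14.2],[0.03,0.2,0.0],0],
    [[0,0,-14.2],[0.03,0.24,0.0],0],
    [[0,0,-14.2],[0.03,0.26,0.0],0],
    [[0,0,-14.2],[0.03,0.26,0.0],0],
    [[0,0,-14.2],[0.03,0.26,0.0],0],
  ],
)

```text
time: 1.95
tcp_pos: [0.3763, 0.0509, 0.431]
tcp_rot: [[1.0, -0.002, -0.001], [-0.002, -1.0, -0.0], [-0.001, 0.0, -1.0]]
force: [0.4, -0.5, 0.3]
gripper_width: 0.0856
finger_force: 0.0
```

```bash
python3 - <<'E'
from h import *
im,C=snap('wrist','w2')
print(robot.state()['tcp_pos'])
E
```

```text
[0.37643387 0.05003079 0.43100844]
```

View pics/w1.png

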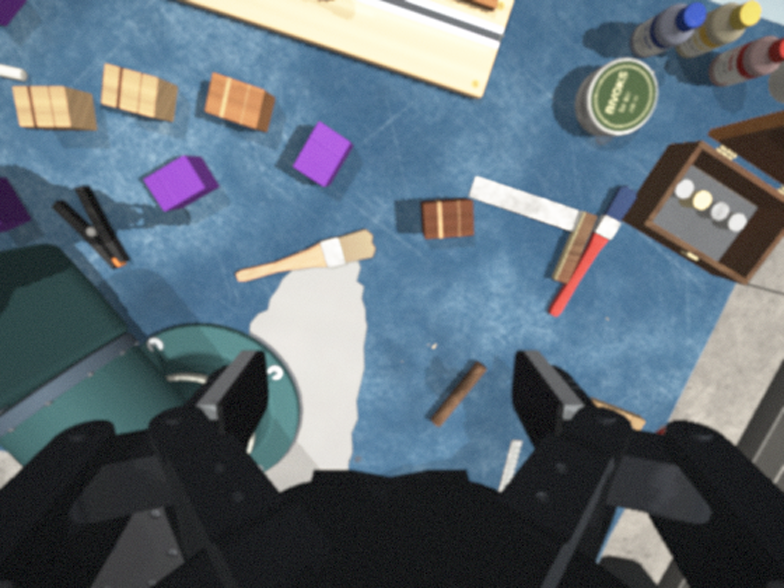

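View pics/w2.png

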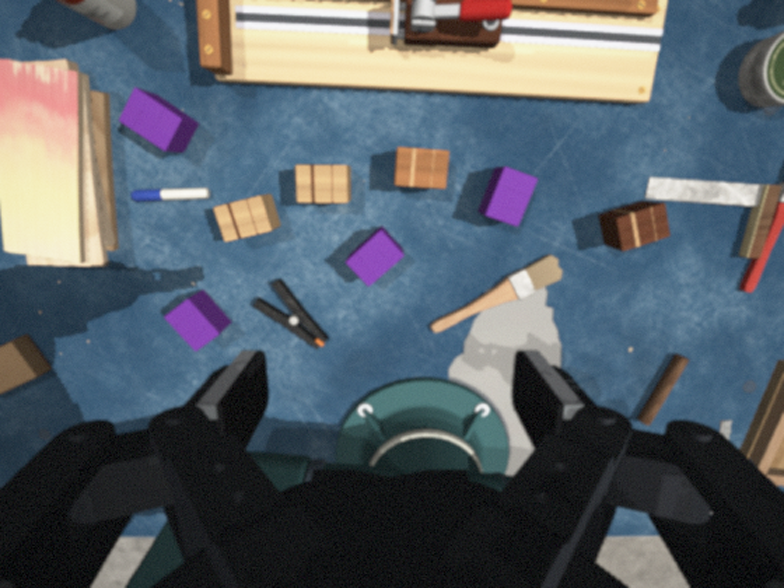

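w2 shows four blocks: maples at (246,218) and (322,184), cherry (421,168), walnut (636,226), plus four purple decoys. Cradle front top edge runs (222,78)–(650,100), with the jaw and lever near (450,15). Next, a view over the jaw.

send_rows(
  increments=[
    [[0,0,0],[0.03,0.0,0.0],0],
    [[0,0,0],[0.06,0.0,0.0],0],
    [[0,0,0],[0.09,-0.01,0.0],0],
    [[0,0,0],[0.11,-0.03,0.0],0],
    [[0,0,0],[0.12,-0.05,0.0],0],
    [[0,0,0],[0.12,-0.05,0.0],0],
    [[0,0,0],[0.12,-0.05,0.0],0],
    [[0,0,0],[0.12,-0.05,0.0],0],
  ],
)

```text
time: 2.67
tcp_pos: [0.496, -0.0007, 0.4312]
tcp_rot: [[1.0, -0.007, -0.0], [-0.007, -1.0, 0.0], [-0.0, -0.0, -1.0]]
force: [-0.1, 0.7, 0.0]
gripper_width: 0.086
finger_force: 0.0
```

```bash
python3 - <<'E'
from h import *
im,C=snap('wrist','w3')
print(robot.state()['tcp_pos'],robot.state()['joints'])
E
```

```text
[ 4.95817417e-01 -1.88193599e-04  4.31479880e-01] [-1.64904621e-01  2.43328029e-01  4.69489922e-01  1.79671658e+00
  2.40892700e-05  2.98297358e+00]
```

View pics/w3.png

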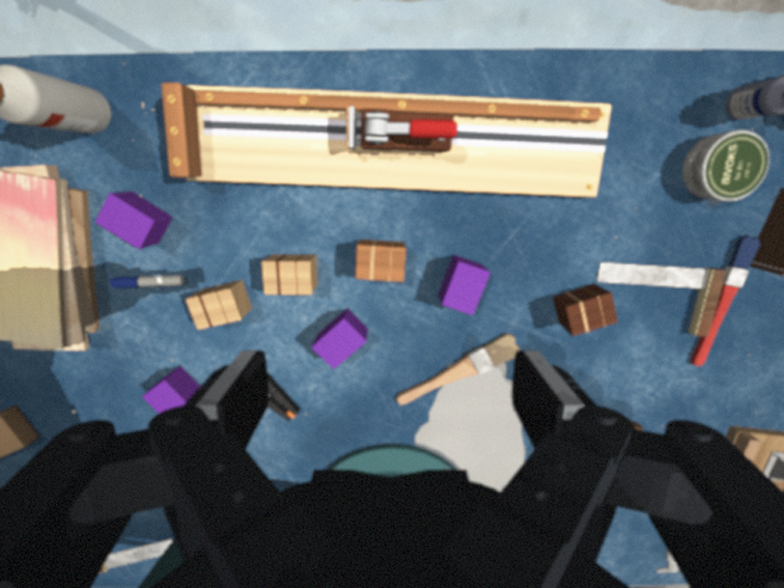

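w3: bed right corners at (610,104) and (598,196), stop inner face from about (192,88) to (192,178), lever grip end at (457,129), plate face at x≈348. I'll fit the cradle model and check the overlay.

```bash
cat >> h.py <<'E'
def cr(pose,P):
    x,y,a=pose;P=np.atleast_2d(P)*1e-3;c,s=np.cos(a),np.sin(a)
    return np.c_[x+c*P[:,0]-s*P[:,1],y+s*P[:,0]+c*P[:,1],P[:,2]]
def loop(im,C,P,col,k,off):
    q=((proj(C,P)-off)*k*8).round().astype(np.int32);cv2.polylines(im,[q],True,col,1,cv2.LINE_AA,3)
E
python3 - <<'E'
from h import *
from scipy.optimize import least_squares
im,C=load('wrist','w3')
im2,C2=load('wrist','w2')
obs=[(C,(58,-272.5,18),(610,104)),(C,(-58,-272.5,18),(598,196)),(C,(51,-262,32),(601,108)),(C2,(-58,-272.5,0),(650,100))]
f=lambda p:np.concatenate([proj(c,cr(p,P))[0]-np.array(u)/1.4 for c,P,u in obs[:3]])
r=least_squares(f,[.6,-.0,0]);p=r.x;print(p,np.degrees(p[2]),r.fun.round(1))
k=2.2;off=np.array([100,50])
o=cv2.resize(im[50:150,100:450],None,fx=k,fy=k,interpolation=cv2.INTER_CUBIC)
o2=o.copy()
loop(o2,C,cr(p,[(-58,-272.5,18),(58,-272.5,18),(58,272.5,18),(-58,272.5,18)]),(0,255,0),k,off)
loop(o2,C,cr(p,[(35,-260,32),(51,-260,32),(51,246,32),(35,246,32)]),(255,0,255),k,off)
loop(o2,C,cr(p,[(-58,246,60),(58,246,60),(58,270,60),(-58,270,60)]),(0,0,255),k,off)
cv2.imwrite('pics/o1.png',np.vstack([o,o2]))
E
```

```text
[ 0.58203349 -0.00544244  0.02274809] 1.3033695651384911 [-2.  -0.6 -0.1  0.8  2.1 -0.2]
```

View pics/o1.png

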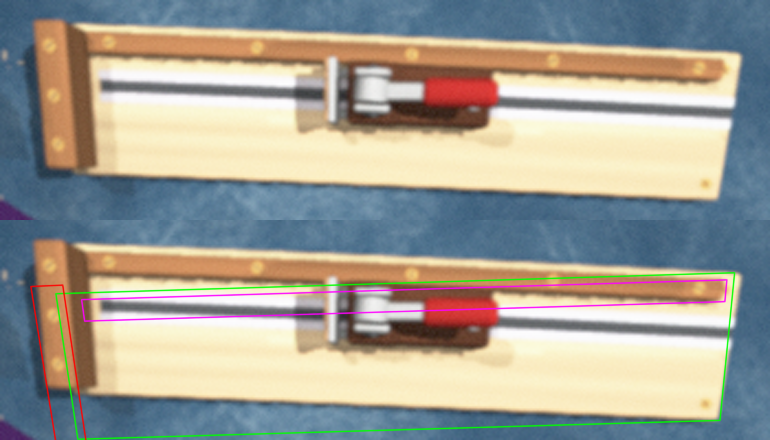

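```bash
python3 - <<'E'
from h import *
from scipy.optimize import least_squares
im,C=load('wrist','w3')
k=2.2;off=np.array([100,50])
B=[((58,-272.5,18),(741,55)),((-58,-272.5,18),(719,199)),((58,246,60),(64,20)),((-58,246,60),(76,167)),((-58,270,60),(47,167)),((58,270,60),(35,20))]
f=lambda p:np.concatenate([proj(C,cr(p,P))[0]-(np.array(u)/k+off) for P,u in B])
r=least_squares(f,[.6,-.0,-.04]);p=r.x;print(p,np.degrees(p[2]),r.fun.round(1))
o=cv2.resize(im[50:150,100:450],None,fx=k,fy=k,interpolation=cv2.INTER_CUBIC)
o2=o.copy()
loop(o2,C,cr(p,[(-58,-272.5,18),(58,-272.5,18),(58,272.5,18),(-58,272.5,18)]),(0,255,0),k,off)
loop(o2,C,cr(p,[(35,-260,32),(51,-260,32),(51,246,32),(35,246,32)]),(255,0,255),k,off)
loop(o2,C,cr(p,[(-58,246,60),(58,246,60),(58,270,60),(-58,270,60)]),(0,0,255),k,off)
cv2.imwrite('pics/o2.png',o2)
# jaw: plate face top edge px(333 center..), track line x
print('plate top centre', atz(C,[np.array((328,90))/k+off],.0595), 'lever tip',atz(C,[np.array((497,92))/k+off],.018+.042+.021+.007))
E
```

```text
[ 0.60018252 -0.00797413 -0.04716921] -2.702596383139814 [ 0.4 -0.7 -0.7  0.9  0.5 -3.3  1.   4.2  0.1  3.7 -1.2 -3.8]
plate top centre [[0.61469638 0.04504481 0.0595    ]] lever tip [[ 0.6098707  -0.07681462  0.088     ]]
```

View pics/o2.png

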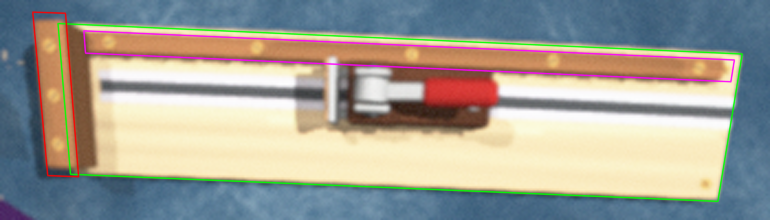

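The cradle fit is good: origin (0.600,−0.008), yaw −2.70°. The jaw is at about 0.183, the jaw centreline at x_c=12 mm, and the lever tip is over the tail end. I'll push the plate back with closed fingers first, while the lever lies low under the gripper body, then lift the lever.

send_rows(
  increments=[
    [[0,0,7],[0.01,0.007,-0.01],1],
    [[0,0,14],[0.02,0.014,-0.02],1],
    [[0,0,21],[0.03,0.02,-0.04],1],
    [[0,0,28],[0.04,0.03,-0.06],1],
    [[0,0,35],[0.05,0.036,-0.08],1],
    [[0,0,42],[0.06,0.043,-0.1],1],
    [[0,0,49],[0.07,0.05,-0.12],1],
    [[0,0,56],[0.08,0.056,-0.14],1],
    [[0,0,63],[0.09,0.063,-0.16],1],
    [[0,0,70],[0.1,0.07,-0.18],1],
    [[0,0,77],[0.11,0.075,-0.2],1],
    [[0,0,84],[0.12,0.082,-0.22],1],
  ],
)

```text
time: 3.72
tcp_pos: [0.6161, 0.0829, 0.2109]
tcp_rot: [[0.103, 0.995, 0.001], [0.995, -0.103, -0.0], [0.0, 0.001, -1.0]]
force: [0.3, -0.8, -0.8]
gripper_width: -0.0003
finger_force: 0.0
```

```bash
cat >> h.py <<'E'
CP=(0.600,-0.008,-0.0472)
def fc(c,off=(0,0)): # cradle mm -> world
    return cr(CP,[c])[0]
def toc(p):
    d=np.array(p)-[CP[0],CP[1],0];c,s=np.cos(CP[2]),np.sin(CP[2]);return np.array([c*d[0]+s*d[1],-s*d[0]+c*d[1],d[2]])*1e3
def status(tgt=None):
    s=robot.state();y=np.degrees(np.arctan2(s['tcp_rot'][1,0],s['tcp_rot'][0,0]))
    print('t',round(s['time'],2),'tcp',s['tcp_pos'].round(4),'yaw',round(y,2),'cradle',toc(s['tcp_pos']).round(1),'F',s['force'].round(1),'w',round(s['gripper_width'],4))
    if tgt is not None: print('delta',(np.array(tgt)-s['tcp_pos']).round(4))
    return s
E
python3 - <<'E'
from h import *
status(fc((12,85,36)))
E
```

```text
t 3.72 tcp [0.6161 0.0829 0.2109] yaw 84.09 cradle [ 11.8  91.6 210.9] F [ 0.3 -0.8 -0.8] w -0.0003
delta [-1.000e-04 -6.600e-03 -1.749e-01]
```

send_rows(
  increments=[
    [[0,0,3.2],[0,0,-0.04],1],
    [[0,0,3.2],[0,0,-0.08],1],
    [[0,0,3.2],[0,0,-0.12],1],
    [[0,0,3.2],[0,0,-0.155],1],
    [[0,0,3.2],[0,0,-0.174],1],
    [[0,0,3.2],[0,0,-0.174],1],
    [[0,0,3.2],[-0.0009,-0.02,-0.174],1],
    [[0,0,3.2],[-0.0014,-0.03,-0.174],1],
    [[0,0,3.2],[-0.0019,-0.04,-0.174],1],
    [[0,0,3.2],[-0.0024,-0.05,-0.174],1],
    [[0,0,3.2],[-0.0028,-0.06,-0.174],1],
  ],
)

```text
time: 4.63
tcp_pos: [0.6132, 0.0234, 0.0385]
tcp_rot: [[0.053, 0.999, 0.001], [0.999, -0.053, 0.003], [0.003, 0.0, -1.0]]
force: [-0.2, 11.1, -8.3]
gripper_width: 0.0003
finger_force: 5.5
```

Contact at 11 N, and the jaw is sliding. Continue.

send_rows(
  increments=[
    [[0,0,0],[-0.0007,-0.014,0],1],
    [[0,0,0],[-0.0014,-0.028,0],1],
    [[0,0,0],[-0.002,-0.042,0],1],
    [[0,0,0],[-0.0026,-0.056,0],1],
    [[0,0,0],[-0.0033,-0.07,0],1],
    [[0,0,0],[-0.004,-0.084,0],1],
    [[0,0,0],[-0.0046,-0.098,0],1],
    [[0,0,0],[-0.0053,-0.112,0],1],
    [[0,0,0],[-0.0059,-0.124,0],1],
    [[0,0,0],[-0.0064,-0.134,0],1],
    [[0,0,0],[-0.0066,-0.139,0],1],
    [[0,0,0],[-0.0066,-0.139,0],1],
  ],
)

```text
time: 5.63
tcp_pos: [0.6066, -0.1168, 0.0386]
tcp_rot: [[0.054, 0.999, 0.001], [0.999, -0.054, 0.001], [0.001, 0.001, -1.0]]
force: [-1.7, 0.8, -0.8]
gripper_width: -0.0003
finger_force: 0.8
```

```bash
python3 - <<'E'
from h import *
status()
E
```

```text
t 5.63 tcp [ 0.6066 -0.1168  0.0386] yaw 86.88 cradle [  11.7 -108.4   38.6] F [-1.7  0.8 -0.8] w -0.0003
```

send_rows(
  increments=[
    [[0,0,0],[0.0005,0.012,0.0],1],
    [[0,0,0],[0.0005,0.012,0.03],1],
    [[0,0,0],[0.0005,0.012,0.07],1],
    [[0,0,0],[0,0,0.11],0.4],
    [[0,0,0],[-0.001,-0.03,0.15],0.4],
    [[0,0,0],[-0.003,-0.06,0.18],0.4],
    [[0,0,0],[-0.004,-0.09,0.2],0.4],
    [[0,0,0],[-0.006,-0.12,0.2],0.4],
    [[0,0,0],[-0.008,-0.15,0.2],0.4],
    [[0,0,0],[-0.008,-0.15,0.2],0.4],
    [[0,0,0],[-0.008,-0.15,0.2],0.4],
  ],
)

```text
time: 6.55
tcp_pos: [0.5988, -0.2673, 0.2384]
tcp_rot: [[0.056, 0.998, 0.001], [0.998, -0.056, -0.001], [-0.001, 0.001, -1.0]]
force: [0.4, -0.5, 0.1]
gripper_width: 0.0513
finger_force: 0.0
```

```bash
python3 - <<'E'
from h import *
status(fc((12,-230,65)))
im,C=snap('wrist','w4')
for P in [(12,-242,81),(12,-150,60),(12,-119,59.5)]: print(P,proj(C,cr(CP,P))*1.4)
E
```

```text
t 6.55 tcp [ 0.5988 -0.2673  0.2384] yaw 86.8 cradle [  11.  -259.   238.4] F [ 0.4 -0.5  0.1] w 0.0513
delta [ 0.0024  0.0289 -0.1734]
(12, -242, 81) [[389.93581555 241.88326754]]
(12, -150, 60) [[388.94689964 111.22042645]]
(12, -119, 59.5) [[388.59875401  64.3967864 ]]
```

View pics/w4.png

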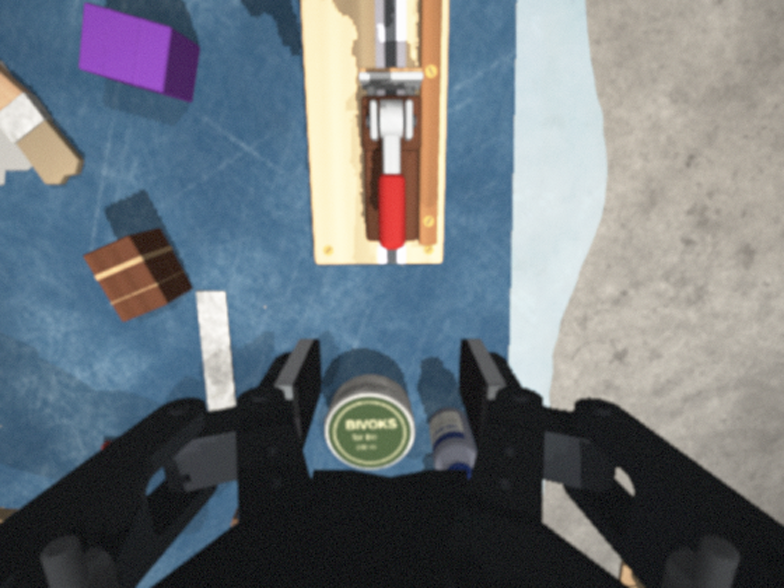

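Lever end at (392,247), plate edge at y≈70. That puts the hinge at y_c≈−153 and the tip at −245, x_c≈13. Descend and grip the red handle.

send_rows(
  increments=[
    [[0,0,0.4],[0.002,0.015,-0.03],0.4],
    [[0,0,0.4],[0.003,0.028,-0.06],0.4],
    [[0,0,0.4],[0.003,0.028,-0.1],0.4],
    [[0,0,0.4],[0.003,0.028,-0.14],0.4],
    [[0,0,0.4],[0.003,0.028,-0.165],0.4],
    [[0,0,0.4],[0.003,0.028,-0.178],0.4],
    [[0,0,0.4],[0.003,0.028,-0.178],0.4],
    [[0,0,0.4],[0.003,0.028,-0.178],0.75],
    [[0,0,0.4],[0.003,0.028,-0.178],0.8],
    [[0,0,0.4],[0.003,0.028,-0.178],0.85],
    [[0,0,0.4],[0.003,0.028,-0.178],0.85],
  ],
)

```text
time: 7.52
tcp_pos: [0.6022, -0.2386, 0.0607]
tcp_rot: [[0.047, 0.999, 0.001], [0.999, -0.047, -0.001], [-0.001, 0.001, -1.0]]
force: [-1.8, 0.5, 4.3]
gripper_width: 0.0189
finger_force: 61.0
```

```bash
python3 - <<'E'
from h import *
status()
y=np.array([0.0472,.9989])
th0=np.radians(13)
for th in np.radians([13,20,27,34,41,48,55,62,69,76,83,90]):
    dy=78*(np.cos(th0)-np.cos(th));dz=78*(np.sin(th)-np.sin(th0)); print((y*dy/1e3).round(4),round(dz/1e3,4))
E
```

```text
t 7.52 tcp [ 0.6022 -0.2386  0.0607] yaw 87.32 cradle [  13.1 -230.2   60.7] F [-1.8  0.5  4.3] w 0.0189
[0. 0.] 0.0
[0.0001 0.0027] 0.0091
[0.0003 0.0065] 0.0179
[0.0005 0.0113] 0.0261
[0.0008 0.0171] 0.0336
[0.0011 0.0238] 0.0404
[0.0015 0.0312] 0.0463
[0.0019 0.0393] 0.0513
[0.0023 0.048 ] 0.0553
[0.0027 0.0571] 0.0581
[0.0031 0.0664] 0.0599
[0.0036 0.0759] 0.0605
```

send_rows(
  increments=[
    [[0,0,0],[0.0001,0.0012,0.0045],0.85],
    [[0,0,0],[0.0001,0.0027,0.0091],0.85],
    [[0,0,0],[0.0002,0.0045,0.0135],0.85],
    [[0,0,0],[0.0003,0.0065,0.0179],0.85],
    [[0,0,0],[0.0005,0.0113,0.0261],0.85],
    [[0,0,0],[0.0008,0.0171,0.0336],0.85],
    [[0,0,0],[0.0011,0.0238,0.0404],0.85],
  ],
)

```text
time: 8.1
tcp_pos: [0.6031, -0.2145, 0.1001]
tcp_rot: [[0.047, 0.999, 0.0], [0.999, -0.047, 0.0], [0.0, 0.0, -1.0]]
force: [5.1, 0.1, -14.8]
gripper_width: 0.0194
finger_force: 59.0
```

Still held, with modest force. Finish the arc, going slightly past vertical (+y).

send_rows(
  increments=[
    [[0,0,0],[0.0004,0.0074,0.0059],0.85],
    [[0,0,0],[0.0008,0.0155,0.0109],0.85],
    [[0,0,0],[0.0012,0.0242,0.0149],0.85],
    [[0,0,0],[0.0016,0.0333,0.0177],0.85],
    [[0,0,0],[0.002,0.0426,0.0195],0.85],
    [[0,0,0],[0.0024,0.0521,0.0201],0.85],
    [[0,0,0],[0.0025,0.055,0.0201],0.85],
    [[0,0,0],[0.0025,0.055,0.0201],0.85],
    [[0,0,0],[0.0025,0.053,0.0201],0.4],
    [[0,0,0],[0.0025,0.053,0.0201],0.4],
    [[0,0,0],[0.0025,0.053,0.0201],0.4],
    [[0,0,0],[0.0025,0.053,0.0201],0.4],
  ],
)

```text
time: 9.1
tcp_pos: [0.6054, -0.1618, 0.1201]
tcp_rot: [[0.047, 0.999, 0.0], [0.999, -0.047, 0.0], [0.0, 0.0, -1.0]]
force: [-0.5, 0.5, 0.1]
gripper_width: 0.0515
finger_force: 0.0
```

send_rows(
  increments=[
    [[0,0,0],[0,0,0.03],0.4],
    [[0,0,0],[0,0,0.07],0.4],
    [[0,0,0],[-0.02,0,0.11],0],
    [[0,0,0],[-0.05,0,0.14],0],
    [[0,0,0],[-0.08,0,0.17],0],
    [[0,0,0],[-0.11,0,0.19],0],
    [[0,0,0],[-0.14,0,0.2],0],
    [[0,0,0],[-0.16,0,0.2],0],
    [[0,0,0],[-0.16,0,0.2],0],
  ],
)

```text
time: 9.85
tcp_pos: [0.4426, -0.1615, 0.3216]
tcp_rot: [[0.048, 0.999, 0.002], [0.999, -0.048, -0.001], [-0.001, 0.002, -1.0]]
force: [-0.7, 0.7, 0.6]
gripper_width: 0.0853
finger_force: 0.0
```

```bash
python3 - <<'E'
from h import *
status()
im,C=snap('wrist','w5')
for P in [(12,-153,154),(12,-153,60),(12,-123,59.5)]: print(P,proj(C,cr(CP,P))*1.4)
E
```

```text
t 9.85 tcp [ 0.4426 -0.1615  0.3216] yaw 87.25 cradle [-149.9 -160.8  321.6] F [-0.7  0.7  0.6] w 0.0853
(12, -153, 154) [[599.69377144 251.74047217]]
(12, -153, 60) [[552.78396135 233.66696565]]
(12, -123, 59.5) [[555.82366015 202.73592212]]
```

View pics/w5.png

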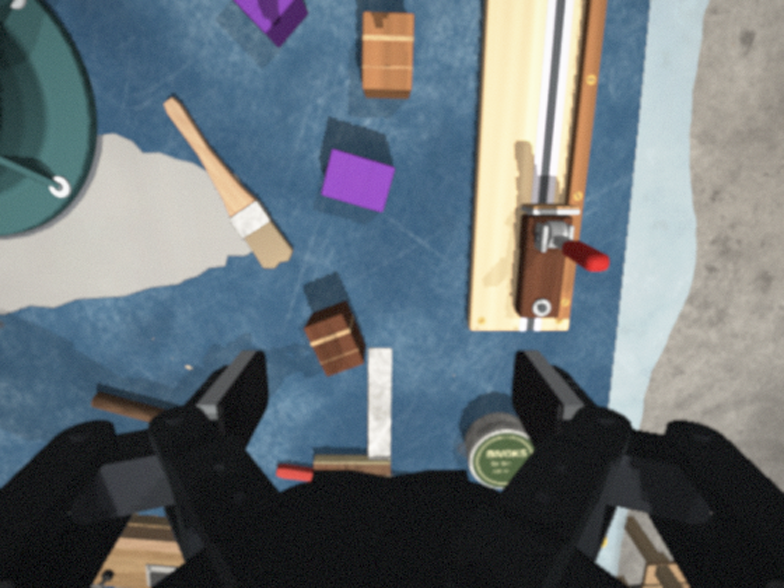

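w5 shows the lever upright (tip (600,262), about 5° back), jaw back, cradle empty. Now fit the four block poses by box silhouettes over the views taken so far.

```bash
cat >> h.py <<'E'
from scipy.optimize import minimize
def box(q,z0=0):
    x,y,a=q;c,s=np.cos(a),np.sin(a)
    return np.array([(x+c*i-s*j,y+s*i+c*j,z0+k) for i in(-.023,.023) for j in(-.032,.032) for k in(0,.05)])
def woodmask(im,C,q,z0):
    b,g,r=[im[...,i].astype(int) for i in range(3)]
    m=((r-b)>12).astype(np.uint8);m=cv2.morphologyEx(m,cv2.MORPH_OPEN,np.ones((3,3)))
    n,l=cv2.connectedComponents(m)
    u=proj(C,[(q[0],q[1],z0+.05)])[0].round().astype(int)
    w=l[max(u[1]-4,0):u[1]+5,max(u[0]-4,0):u[0]+5];w=w[w>0]
    return (l==np.bincount(w).argmax()) if w.size else None
def fit(views,q0,z0=0,freez=False):
    ms=[(C,woodmask(im,C,q0,z0)) for im,C in views]; ms=[x for x in ms if x[1] is not None]
    def cost(v):
        t=0
        for C,m in ms:
            a=np.zeros((m.shape[0]*1,m.shape[1]),np.uint8)
            h=cv2.convexHull(proj(C,box(v[:3],v[3]/10 if freez else z0)).astype(np.float32))
            u0=h.reshape(-1,2).min(0).astype(int)-12;u1=h.reshape(-1,2).max(0).astype(int)+12
            big=np.zeros(((u1-u0)[1]*4,(u1-u0)[0]*4),np.uint8)
            cv2.fillPoly(big,[((h-u0+.5)*4*16).round().astype(np.int32)],255,cv2.LINE_8,4)
            sm=cv2.resize(big,tuple((u1-u0)),interpolation=cv2.INTER_AREA)/255.
            M=cv2.warpAffine(m.astype(np.float32),np.float32([[1,0,-u0[0]],[0,1,-u0[1]]]),tuple(int(i) for i in u1-u0))
            t+=np.minimum(sm,M).sum()/np.maximum(sm,M).sum() if M.sum() else 0
        return -t/len(ms)
    best=None
    for a in ([q0[2]] if q0[2] is not None else np.radians([-80,-60,-40,-20,0,20,40,60,80])):
        v=np.array([q0[0],q0[1],a]+([0.] if freez else []))
        S=np.vstack([v]+[v+np.eye(len(v))[i]*[.008,.008,.15,.08][i] for i in range(len(v))])
        r=minimize(cost,v,method='Nelder-Mead',options=dict(initial_simplex=S,xatol=1e-4,fatol=1e-5,maxiter=300))
        if best is None or r.fun<best.fun: best=r
    return best.x,-best.fun,len(ms)
E
cat > m1.py <<'E'
from h import *
V={k:load('wrist',k) for k in('w1','w2','w3','w5')}
u2={'cherry':(421,168,'w2w3w5w1'),'mapA':(322,184,'w1w2w3'),'mapB':(246,218,'w1w2w3'),'walnut':(630,222,'w1w2w3w5')}
for n,(a,b,vs) in u2.items():
    p=atz(V['w2'][1],[(a/1.4,b/1.4)],.05)[0]
    vv=[V[k] for k in V if k in vs]
    x,f,k=fit(vv,(p[0],p[1],None)); x2,f2,_=fit(vv,x,freez=True)
    print(n,x[:2].round(4),round(np.degrees(x[2]),1),round(f,3),k,'| z0 free',(x2[3]/10).round(4),x2[:2].round(4),round(f2,3))
E
python3 m1.py
```

```text
cherry [0.4479 0.0119] -3.3 0.944 4 | z0 free -0.0001 [0.4479 0.0119] 0.944
mapA [0.4288 0.1359] -1.1 0.952 3 | z0 free -0.0033 [0.4287 0.1367] 0.956
mapB [0.3862 0.2388] 12.8 0.945 3 | z0 free -0.0038 [0.3856 0.2404] 0.949
walnut [ 0.3749 -0.2747] 15.5 0.875 4 | z0 free -0.0089 [ 0.3741 -0.2774] 0.897
```

send_rows(
  increments=[
    [[0,0,6],[-0.02,-0.035,-0.03],0],
    [[0,0,12],[-0.04,-0.07,-0.06],0],
    [[0,0,18],[-0.06,-0.1,-0.1],0],
    [[0,0,18],[-0.068,-0.114,-0.12],0],
    [[0,0,18],[-0.068,-0.114,-0.12],0],
    [[0,0,18],[-0.068,-0.114,-0.12],0],
  ],
)

```text
time: 10.4
tcp_pos: [0.3761, -0.2766, 0.197]
tcp_rot: [[-0.262, 0.965, -0.003], [0.965, 0.262, 0.003], [0.004, -0.002, -1.0]]
force: [0.1, -1.0, 0.4]
gripper_width: 0.0856
finger_force: 0.0
```

```bash
cat > look.py <<'E'
import sys
from h import *
f=sys.argv[1];x,y,a=[float(v) for v in sys.argv[2:5]]
im,C=snap('wrist',f)
q,s,k=fit([(im,C)],(x,y,np.radians(a)))
print('block',q.round(4),round(np.degrees(q[2]),1),'iou',round(s,3))
st=status((q[0],q[1],.020))
o=im.copy();loop(o,C,box(q)[[1,3,7,5]],(0,255,0),1,np.zeros(2));cv2.imwrite('pics/'+f+'_o.png',cv2.resize(o,None,fx=1.4,fy=1.4))
E
python3 look.py w6 .375 -.275 15
```

```text
block [ 0.3768 -0.2756  0.3448] 19.8 iou 0.933
t 10.45 tcp [ 0.3772 -0.2761  0.1987] yaw 105.21 cradle [-209.9 -278.3  198.7] F [-0.3  0.1 -0.3] w 0.0855
delta [-0.0004  0.0005 -0.1787]
```

View pics/w6_o.png

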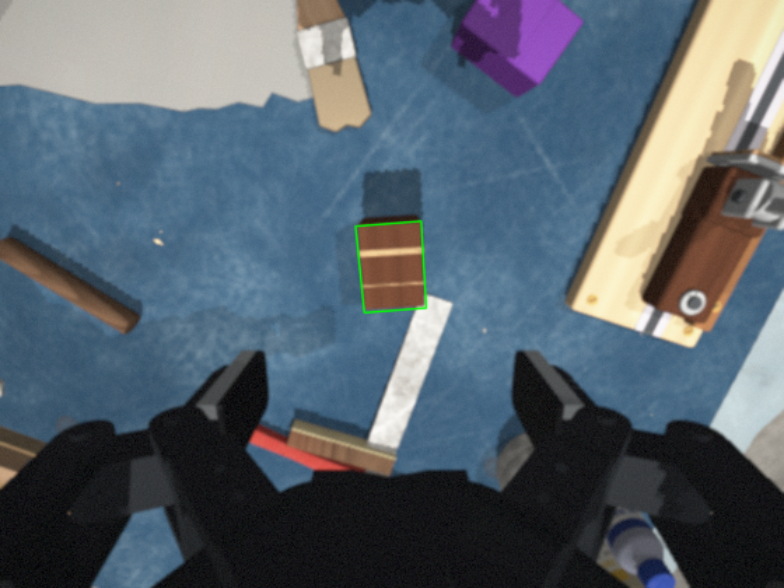

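The overlay fits the walnut block: top face (357,225)–(426,310), yaw 19.8°. Descend and grip.

send_rows(
  increments=[
    [[0,0,4.5],[0,0,-0.04],0],
    [[0,0,4.5],[0,0,-0.08],0],
    [[0,0,4.5],[0,0,-0.12],0],
    [[0,0,4.5],[0,0,-0.155],0],
    [[0,0,4.5],[0,0,-0.175],0],
    [[0,0,4.5],[0,0,-0.178],0],
    [[0,0,4.5],[0,0,-0.178],1],
    [[0,0,4.5],[0,0,-0.178],1],
    [[0,0,4.5],[0,0,-0.178],1],
    [[0,0,4.5],[0,0,-0.178],1],
    [[0,0,4.5],[0,0,-0.14],1],
    [[0,0,4.5],[0,0,-0.1],1],
  ],
)

```text
time: 11.45
tcp_pos: [0.3767, -0.2749, 0.1008]
tcp_rot: [[-0.339, 0.941, -0.002], [0.941, 0.339, 0.002], [0.002, -0.001, -1.0]]
force: [2.0, -1.3, -1.8]
gripper_width: 0.0448
finger_force: 62.8
```

```bash
python3 - <<'E'
from h import *
status(fc((8,205,70)))
E
```

```text
t 11.45 tcp [ 0.3767 -0.2749  0.1008] yaw 109.81 cradle [-210.5 -277.2  100.8] F [ 2.  -1.3 -1.8] w 0.0448
delta [ 0.241   0.4713 -0.0308]
```

send_rows(
  increments=[
    [[0,0,-2],[0.01,0.02,0.03],1],
    [[0,0,-4],[0.02,0.055,0.06],1],
    [[0,0,-6],[0.025,0.09,0.07],1],
    [[0,0,-8],[0.03,0.125,0.07],1],
    [[0,0,-10],[0.04,0.16,0.07],1],
    [[0,0,-12],[0.05,0.195,0.07],1],
    [[0,0,-14],[0.06,0.23,0.07],1],
    [[0,0,-16],[0.07,0.265,0.07],1],
    [[0,0,-18],[0.085,0.3,0.07],1],
    [[0,0,-20],[0.1,0.33,0.07],1],
    [[0,0,-22],[0.12,0.36,0.07],1],
    [[0,0,-22.5],[0.14,0.385,0.07],1],
  ],
)

```text
time: 12.45
tcp_pos: [0.518, 0.1117, 0.1713]
tcp_rot: [[0.048, 0.999, 0.002], [0.999, -0.048, 0.0], [0.0, 0.002, -1.0]]
force: [0.3, -1.1, -0.6]
gripper_width: 0.0451
finger_force: 62.8
```

send_rows(
  increments=[
    [[0,0,0],[0.025,0.025,0],1],
    [[0,0,0],[0.05,0.045,0],1],
    [[0,0,0],[0.075,0.065,0],1],
    [[0,0,0],[0.093,0.08,0],1],
    [[0,0,0],[0.1,0.086,0],1],
    [[0,0,0],[0.1,0.086,0],1],
  ],
)

```text
time: 12.95
tcp_pos: [0.6187, 0.1966, 0.1703]
tcp_rot: [[0.046, 0.999, 0.001], [0.999, -0.046, 0.0], [0.0, 0.001, -1.0]]
force: [0.2, 0.3, -1.4]
gripper_width: 0.0449
finger_force: 62.9
```

```bash
python3 - <<'E'
from h import *
status(fc((8,209,39)))
print(fc((1,0,0))-fc((0,0,0)))
E
```

```text
t 12.95 tcp [0.6187 0.1966 0.1703] yaw 87.38 cradle [  9.  205.3 170.3] F [ 0.2  0.3 -1.4] w 0.0449
delta [-0.0009  0.0038 -0.1313]
[ 9.98886287e-04 -4.71824763e-05  0.00000000e+00]
```

send_rows(
  increments=[
    [[0,0,0],[-0.001,0,-0.035],1],
    [[0,0,0],[-0.001,0,-0.07],1],
    [[0,0,0],[-0.001,0,-0.1],1],
    [[0,0,0],[-0.001,0,-0.12],1],
    [[0,0,0],[-0.001,0,-0.128],1],
    [[0,0,0],[-0.001,0,-0.131],1],
    [[0,0,0],[-0.001,0,-0.131],1],
  ],
)

```text
time: 13.53
tcp_pos: [0.6154, 0.1947, 0.041]
tcp_rot: [[0.047, 0.999, 0.0], [0.999, -0.047, -0.0], [-0.0, 0.0, -1.0]]
force: [-5.9, -1.2, 6.8]
gripper_width: 0.045
finger_force: 65.5
```

```bash
python3 - <<'E'
from h import *
status(fc((12,214,39)))
E
```

```text
t 13.53 tcp [0.6154 0.1947 0.041 ] yaw 87.3 cradle [  5.8 203.2  41. ] F [-5.9 -1.2  6.8] w 0.045
delta [ 0.0067  0.0105 -0.002 ]
```

Contact shows earlier than expected, with an x force. I'll lift slightly, back off from the fence, and feel for it.

send_rows(
  increments=[
    [[0,0,0],[0,0,0.006],1],
    [[0,0,0],[-0.004,0,0.006],1],
    [[0,0,0],[-0.008,0,0.006],1],
    [[0,0,0],[-0.008,0,0.006],1],
  ],
)

```text
time: 13.87
tcp_pos: [0.6077, 0.1951, 0.0453]
tcp_rot: [[0.047, 0.999, 0.0], [0.999, -0.047, 0.0], [0.0, 0.0, -1.0]]
force: [-1.0, -0.1, -1.9]
gripper_width: 0.0448
finger_force: 64.4
```

```bash
python3 - <<'E'
from h import *
status()
im,C=snap('wrist','w7')
print(proj(C,cr(CP,[(35,205,32),(35,100,32),(51,100,32),(-58,100,18),(-58,-200,18),(35,-100,32)]))*1.4)
E
```

```text
t 13.87 tcp [0.6077 0.1951 0.0453] yaw 87.31 cradle [ -1.9 203.2  45.3] F [-1.  -0.1 -1.9] w 0.0448
[[479.50351815 338.24453328]
 [465.68205424 542.01947204]
 [499.0820362  541.87626127]
 [278.67854023 518.02461974]
 [311.52628955 843.74761425]
 [447.47281192 791.05241886]]
```

send_rows(
  increments=[
    [[0,0,0],[0,0,-0.003],1],
    [[0,0,0],[0,0,-0.005],1],
    [[0,0,0],[0,0,-0.006],1],
    [[0,0,0],[0,0,-0.006],1],
    [[0,0,0],[0,0,-0.006],1],
  ],
)

```text
time: 14.33
tcp_pos: [0.6086, 0.1952, 0.0409]
tcp_rot: [[0.047, 0.999, 0.002], [0.999, -0.047, 0.0], [0.0, 0.002, -1.0]]
force: [-9.7, -2.7, 34.1]
gripper_width: 0.0451
finger_force: 68.7
```

View pics/w7.png

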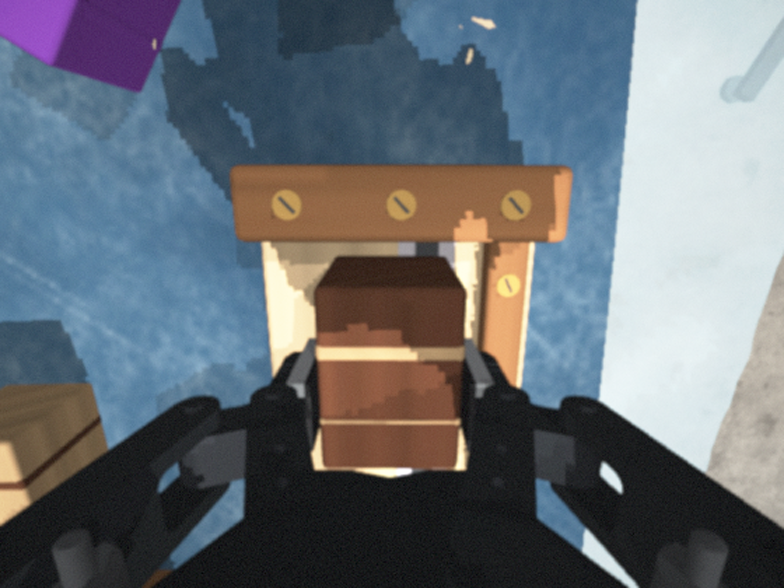

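w7: the block is held square, fence top near edge at x≈490 (predicted 485) and stop edge at row 240, so the cradle pose holds within 2 mm. The earlier force was bed contact. I'll ease up and slide to the fence and stop.

send_rows(
  increments=[
    [[0,0,0],[0,0,0.0025],1],
    [[0,0,0],[0.004,0,0.0025],1],
    [[0,0,0],[0.008,0.002,0.0025],1],
    [[0,0,0],[0.011,0.004,0.0025],1],
    [[0,0,0],[0.013,0.006,0.0025],1],
    [[0,0,0],[0.013,0.006,0.0025],1],
  ],
)

```text
time: 14.83
tcp_pos: [0.622, 0.2013, 0.041]
tcp_rot: [[0.047, 0.999, -0.0], [0.999, -0.047, -0.0], [-0.0, -0.0, -1.0]]
force: [-1.9, -1.6, 5.6]
gripper_width: 0.0451
finger_force: 65.2
```

```bash
python3 - <<'E'
from h import *
status()
E
```

```text
t 14.83 tcp [0.622  0.2013 0.041 ] yaw 87.31 cradle [ 12.1 210.1  41. ] F [-1.9 -1.6  5.6] w 0.0451
```

send_rows(
  increments=[
    [[0,0,0],[0.001,0.001,0],1],
    [[0,0,0],[0.002,0.002,0],1],
    [[0,0,0],[0.003,0.003,0],1],
    [[0,0,0],[0.003,0.003,0],1],
  ],
)

```text
time: 15.17
tcp_pos: [0.6233, 0.2028, 0.041]
tcp_rot: [[0.047, 0.999, -0.003], [0.999, -0.047, -0.004], [-0.004, -0.003, -1.0]]
force: [-11.4, -12.6, 14.4]
gripper_width: 0.045
finger_force: 66.3
```

send_rows(
  increments=[
    [[0,0,0],[0.001,0.0015,0],1],
    [[0,0,0],[0.001,0.003,0],1],
    [[0,0,0],[0.001,0.003,0],1],
  ],
)

```text
time: 15.42
tcp_pos: [0.6234, 0.2043, 0.0412]
tcp_rot: [[0.048, 0.999, -0.004], [0.999, -0.048, -0.006], [-0.007, -0.004, -1.0]]
force: [-16.9, -22.7, 21.6]
gripper_width: 0.0449
finger_force: 67.3
```

Contact with both fence and stop. Relax the load, then release.

send_rows(
  increments=[
    [[0,0,0],[-0.002,-0.002,0],1],
    [[0,0,0],[-0.002,-0.002,0],0.45],
    [[0,0,0],[-0.002,-0.002,0],0.2],
    [[0,0,0],[-0.002,-0.002,0],0.2],
    [[0,0,0],[-0.002,-0.002,0.005],0.2],
    [[0,0,0],[-0.002,-0.002,0.04],0.1],
    [[0,0,0],[-0.002,-0.002,0.08],0.1],
    [[0,0,0],[-0.002,-0.02,0.12],0],
    [[0,0,0],[-0.002,-0.05,0.15],0],
    [[0,0,0],[-0.002,-0.06,0.16],0],
    [[0,0,0],[-0.002,-0.06,0.16],0],
    [[0,0,0],[-0.002,-0.06,0.16],0],
  ],
)

```text
time: 16.42
tcp_pos: [0.6238, 0.1471, 0.2017]
tcp_rot: [[0.048, 0.999, 0.001], [0.999, -0.048, 0.0], [0.0, 0.001, -1.0]]
force: [0.3, 0.5, -1.1]
gripper_width: 0.0858
finger_force: 0.0
```

```bash
cat > chk.py <<'E'
import sys
from h import *
# verify blocks placed: print relation among fence, stop via silhouette
im,C=snap('wrist',sys.argv[1]); status()
for n in range(int(sys.argv[2])):
    P=cr(CP,(12,214-64*n,18))[0]
    try:
        q,s,k=fit([(im,C)],(P[0],P[1],CP[2]),z0=.018); c=toc((q[0],q[1],0)); print(n,'cradle',c.round(1),'yaw rel',round(np.degrees(q[2]-CP[2]),2),'iou',round(s,3))
    except Exception as e: print(n,e)
E
sed -i 's/^CP=.*/CP=(0.6013,-0.008,-0.0472)/' h.py
python3 chk.py w8 1
```

```text
t 16.47 tcp [0.6233 0.1476 0.2006] yaw 87.3 cradle [ 14.6 156.4 200.6] F [-0.7  0.4  0.7] w 0.0855
0 cradle [ 27.7 212.6   0. ] yaw rel -0.38 iou 0.61
```

View pics/w8.png

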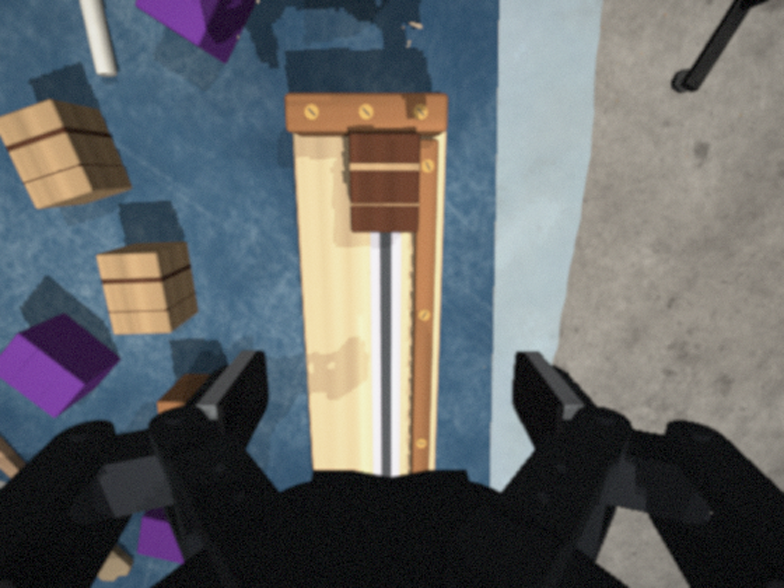

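w8: the walnut block sits hard against stop (row 132) and fence (x≈420), and looks square. Next: maple A.

send_rows(
  increments=[
    [[0,0,1.6],[-0.04,-0.002,0],0],
    [[0,0,1.6],[-0.08,-0.004,0],0],
    [[0,0,1.6],[-0.12,-0.008,0],0],
    [[0,0,1.6],[-0.16,-0.01,0],0],
    [[0,0,1.6],[-0.185,-0.011,0],0],
    [[0,0,1.6],[-0.194,-0.011,0],0],
    [[0,0,1.6],[-0.194,-0.011,0],0],
    [[0,0,1.6],[-0.194,-0.011,0],0],
  ],
)

```text
time: 17.13
tcp_pos: [0.4298, 0.1367, 0.2009]
tcp_rot: [[0.018, 1.0, -0.0], [1.0, -0.018, 0.0], [0.0, -0.0, -1.0]]
force: [-0.1, -0.5, 0.2]
gripper_width: 0.0853
finger_force: 0.0
```

```bash
python3 look.py w9 .4288 .136 -1
```

```text
block [ 0.4306  0.1352 -0.003 ] -0.2 iou 0.963
t 17.18 tcp [0.4304 0.1366 0.2009] yaw 88.94 cradle [-177.6  136.4  200.9] F [ 0.  -0.1  0.8] w 0.0852
delta [ 0.0003 -0.0014 -0.1809]
```

send_rows(
  increments=[
    [[0,0,0.9],[0,-0.001,-0.04],0],
    [[0,0,0.9],[0,-0.001,-0.08],0],
    [[0,0,0.9],[0,-0.001,-0.12],0],
    [[0,0,0.9],[0,-0.001,-0.155],0],
    [[0,0,0.9],[0,-0.001,-0.175],0],
    [[0,0,0.9],[0,-0.001,-0.18],0],
    [[0,0,0.9],[0,-0.001,-0.18],1],
    [[0,0,0.9],[0,-0.001,-0.18],1],
    [[0,0,0.9],[0,-0.001,-0.18],1],
    [[0,0,0.9],[0,-0.001,-0.18],1],
    [[0,0,0.9],[0,-0.001,-0.14],1],
    [[0,0,0.9],[0,-0.001,-0.1],1],
  ],
)

```text
time: 18.18
tcp_pos: [0.4284, 0.1351, 0.1024]
tcp_rot: [[0.003, 1.0, -0.002], [1.0, -0.003, -0.0], [-0.0, -0.002, -1.0]]
force: [1.8, 1.0, -0.7]
gripper_width: 0.0449
finger_force: 62.4
```

send_rows(
  increments=[
    [[0,0,-1],[0.03,0,0.02],1],
    [[0,0,-2.5],[0.07,0,0.02],1],
    [[0,0,-2.5],[0.11,-0.002,0.02],1],
    [[0,0,-2.5],[0.145,-0.004,0.02],1],
    [[0,0,-2.5],[0.17,-0.004,0.01],1],
    [[0,0,-2.5],[0.183,-0.004,-0.01],1],
    [[0,0,-2.5],[0.183,-0.004,-0.03],1],
    [[0,0,-2.5],[0.183,-0.004,-0.03],1],
  ],
)

```text
time: 18.85
tcp_pos: [0.6116, 0.131, 0.0688]
tcp_rot: [[0.047, 0.999, -0.004], [0.999, -0.047, -0.0], [-0.0, -0.004, -1.0]]
force: [-1.4, -0.5, -2.1]
gripper_width: 0.0453
finger_force: 62.5
```

```bash
python3 - <<'E'
from h import *
status(fc((6,140,43)))
E
```

```text
t 18.85 tcp [0.6116 0.131  0.0688] yaw 87.3 cradle [  3.7 139.3  68.8] F [-1.4 -0.5 -2.1] w 0.0453
delta [ 0.0023  0.0006 -0.0258]
```

send_rows(
  increments=[
    [[0,0,0],[0.002,0,-0.015],1],
    [[0,0,0],[0.002,0,-0.024],1],
    [[0,0,0],[0.002,0,-0.027],1],
    [[0,0,0],[0.002,0,-0.0275],1],
    [[0,0,0],[0.005,0.002,-0.0275],1],
    [[0,0,0],[0.008,0.004,-0.0275],1],
    [[0,0,0],[0.009,0.006,-0.0275],1],
    [[0,0,0],[0.009,0.006,-0.0275],1],
  ],
)

```text
time: 19.52
tcp_pos: [0.6203, 0.1371, 0.044]
tcp_rot: [[0.047, 0.999, -0.003], [0.999, -0.047, -0.001], [-0.001, -0.002, -1.0]]
force: [-7.7, -3.6, 1.2]
gripper_width: 0.0449
finger_force: 62.8
```

```bash
python3 - <<'E'
from h import *
status()
E
```

```text
t 19.52 tcp [0.6203 0.1371 0.044 ] yaw 87.32 cradle [ 12.1 145.9  44. ] F [-7.7 -3.6  1.2] w 0.0449
```

send_rows(
  increments=[
    [[0,0,0],[-0.001,0,-0.002],1],
    [[0,0,0],[-0.001,0,-0.003],1],
    [[0,0,0],[-0.001,0,-0.003],1],
    [[0,0,0],[0.001,0.001,-0.003],1],
    [[0,0,0],[0.002,0.002,-0.003],1],
    [[0,0,0],[0.002,0.002,-0.003],1],
  ],
)

```text
time: 20.02
tcp_pos: [0.6204, 0.1377, 0.041]
tcp_rot: [[0.047, 0.999, -0.006], [0.999, -0.047, -0.004], [-0.004, -0.005, -1.0]]
force: [-21.8, -12.3, 16.4]
gripper_width: 0.0452
finger_force: 64.6
```

send_rows(
  increments=[
    [[0,0,0],[-0.002,0.001,0.001],1],
    [[0,0,0],[-0.002,0.002,0.001],1],
    [[0,0,0],[-0.002,0.003,0.001],1],
    [[0,0,0],[-0.002,0.003,0.001],1],
  ],
)

```text
time: 20.35
tcp_pos: [0.6205, 0.1419, 0.0417]
tcp_rot: [[0.047, 0.999, -0.002], [0.999, -0.047, -0.001], [-0.001, -0.002, -1.0]]
force: [-7.1, -2.9, 0.7]
gripper_width: 0.0453
finger_force: 62.7
```

send_rows(
  increments=[
    [[0,0,0],[0,0.001,0],1],
    [[0,0,0],[0,0.002,0],1],
    [[0,0,0],[0,0.003,0],1],
    [[0,0,0],[0,0.004,0],1],
    [[0,0,0],[0,0.004,0],1],
  ],
)

```text
time: 20.77
tcp_pos: [0.6206, 0.1442, 0.0417]
tcp_rot: [[0.048, 0.999, -0.002], [0.999, -0.048, -0.005], [-0.005, -0.002, -1.0]]
force: [-7.9, -17.2, 1.9]
gripper_width: 0.0447
finger_force: 62.9
```

send_rows(
  increments=[
    [[0,0,0],[-0.001,0.002,0],1],
    [[0,0,0],[-0.001,0.004,0],1],
    [[0,0,0],[-0.001,0.004,0],1],
  ],
)

```text
time: 21.02
tcp_pos: [0.6205, 0.1442, 0.042]
tcp_rot: [[0.05, 0.999, -0.0], [0.999, -0.05, -0.012], [-0.012, 0.0, -1.0]]
force: [-3.4, -43.7, 4.9]
gripper_width: 0.0453
finger_force: 63.2
```

A firm stop at y=0.1442 (44 N, no further motion), so both blocks are now hard against the stop. Relax and release, then go to maple B.

send_rows(
  increments=[
    [[0,0,0],[0,-0.003,0],1],
    [[0,0,0],[0,-0.005,0],1],
    [[0,0,0],[0,-0.005,0],0.45],
    [[0,0,0],[0,-0.005,0],0.2],
    [[0,0,0],[0,-0.005,0],0.2],
    [[0,0,0],[0,-0.005,0.005],0.2],
    [[0,0,0],[0,-0.005,0.04],0.1],
    [[0,0,0],[0,-0.005,0.08],0],
    [[0,0,0],[-0.03,0.01,0.12],0],
    [[0,0,0],[-0.07,0.03,0.15],0],
    [[0,0,0],[-0.105,0.05,0.158],0],
    [[0,0,3],[-0.14,0.07,0.158],0],
  ],
)

```text
time: 22.02
tcp_pos: [0.4962, 0.212, 0.2006]
tcp_rot: [[-0.004, 1.0, 0.004], [1.0, 0.004, 0.001], [0.001, 0.004, -1.0]]
force: [1.2, 0.4, -1.0]
gripper_width: 0.0855
finger_force: 0.0
```

send_rows(
  increments=[
    [[0,0,6],[-0.03,0.01,0],0],
    [[0,0,12],[-0.06,0.02,0],0],
    [[0,0,12.5],[-0.085,0.028,0],0],
    [[0,0,12.5],[-0.094,0.028,0],0],
    [[0,0,12.5],[-0.094,0.028,0],0],
    [[0,0,12.5],[-0.094,0.028,0],0],
  ],
)

```text
time: 22.52
tcp_pos: [0.4028, 0.2395, 0.1982]
tcp_rot: [[-0.222, 0.975, 0.001], [0.975, 0.222, 0.0], [0.0, 0.001, -1.0]]
force: [0.1, -0.0, -0.4]
gripper_width: 0.0859
finger_force: 0.0
```

```bash
sed -i 's/^CP=.*/CP=(0.6013,-0.005,-0.0472)/' h.py; python3 look.py w10 .386 .239 12.8
```

```text
block [0.3879 0.2375 0.2251] 12.9 iou 0.966
t 22.57 tcp [0.4032 0.2393 0.198 ] yaw 102.78 cradle [-209.4  234.7  198. ] F [ 1.  -0.6 -0.8] w 0.0856
delta [-0.0153 -0.0019 -0.178 ]
```

send_rows(
  increments=[
    [[0,0,0],[-0.015,-0.002,-0.03],0],
    [[0,0,0],[-0.015,-0.002,-0.07],0],
    [[0,0,0],[-0.015,-0.002,-0.11],0],
    [[0,0,0],[-0.015,-0.002,-0.15],0],
    [[0,0,0],[-0.015,-0.002,-0.172],0],
    [[0,0,0],[-0.015,-0.002,-0.177],0],
    [[0,0,0],[-0.015,-0.002,-0.177],1],
    [[0,0,0],[-0.015,-0.002,-0.177],1],
    [[0,0,0],[-0.015,-0.002,-0.177],1],
    [[0,0,0],[-0.015,-0.002,-0.177],1],
    [[0,0,0],[-0.015,-0.002,-0.14],1],
    [[0,0,0],[-0.015,-0.002,-0.1],1],
  ],
)

```text
time: 23.57
tcp_pos: [0.3862, 0.2369, 0.0986]
tcp_rot: [[-0.222, 0.975, -0.002], [0.975, 0.222, -0.001], [-0.0, -0.002, -1.0]]
force: [1.6, 1.2, -2.0]
gripper_width: 0.0452
finger_force: 62.3
```

```bash
python3 - <<'E'
from h import *
status(fc((6,76,43)))
E
```

```text
t 23.57 tcp [0.3862 0.2369 0.0986] yaw 102.8 cradle [-226.3  231.5   98.6] F [ 1.6  1.2 -2. ] w 0.0452
delta [ 0.2247 -0.1663 -0.0556]
```

send_rows(
  increments=[
    [[0,0,-3],[0.02,-0.015,0.02],1],
    [[0,0,-6],[0.045,-0.035,0.03],1],
    [[0,0,-9],[0.075,-0.06,0.03],1],
    [[0,0,-12],[0.105,-0.085,0.03],1],
    [[0,0,-15.5],[0.135,-0.11,0.03],1],
    [[0,0,-15.5],[0.165,-0.135,0.03],1],
    [[0,0,-15.5],[0.195,-0.155,0.02],1],
    [[0,0,-15.5],[0.215,-0.166,0.0],1],
    [[0,0,-15.5],[0.225,-0.166,-0.02],1],
    [[0,0,-15.5],[0.225,-0.166,-0.045],1],
    [[0,0,-15.5],[0.225,-0.166,-0.056],1],
    [[0,0,-15.5],[0.225,-0.166,-0.057],1],
  ],
)

```text
time: 24.57
tcp_pos: [0.6123, 0.071, 0.0403]
tcp_rot: [[0.047, 0.999, -0.0], [0.999, -0.047, -0.0], [-0.0, -0.0, -1.0]]
force: [-0.8, -0.2, -0.5]
gripper_width: 0.0452
finger_force: 64.3
```

```bash
python3 - <<'E'
from h import *
status((.6175,.0802,.0415))
E
```

```text
t 24.57 tcp [0.6123 0.071  0.0403] yaw 87.29 cradle [ 7.4 76.5 40.3] F [-0.8 -0.2 -0.5] w 0.0452
delta [0.0052 0.0092 0.0012]
```

send_rows(
  increments=[
    [[0,0,0],[0,0,-0.001],1],
    [[0,0,0],[0.001,0.002,-0.0015],1],
    [[0,0,0],[0.003,0.004,-0.0015],1],
    [[0,0,0],[0.005,0.006,-0.0015],1],
    [[0,0,0],[0.006,0.007,-0.0015],1],
    [[0,0,0],[0.006,0.007,-0.0015],1],
  ],
)

```text
time: 25.07
tcp_pos: [0.6175, 0.0781, 0.0396]
tcp_rot: [[0.047, 0.999, -0.001], [0.999, -0.047, -0.001], [-0.002, -0.001, -1.0]]
force: [-7.0, -4.7, 5.3]
gripper_width: 0.0449
finger_force: 65.0
```

Fence contact (−7 N), bed contact (+5 N). Now push along the row.

send_rows(
  increments=[
    [[0,0,0],[0,0.002,0],1],
    [[0,0,0],[0,0.004,0],1],
    [[0,0,0],[0,0.006,0],1],
    [[0,0,0],[0,0.007,0],1],
    [[0,0,0],[0,0.007,0],1],
  ],
)

```text
time: 25.48
tcp_pos: [0.6175, 0.0797, 0.0397]
tcp_rot: [[0.051, 0.999, -0.002], [0.999, -0.051, -0.012], [-0.012, -0.001, -1.0]]
force: [-8.3, -43.9, 7.2]
gripper_width: 0.0452
finger_force: 65.2
```

Butted at y=0.0797 (expected 0.0802). Release and go to the cherry.

send_rows(
  increments=[
    [[0,0,0],[-0.0005,-0.003,0],1],
    [[0,0,0],[-0.0005,-0.005,0],1],
    [[0,0,0],[-0.0005,-0.005,0],0.45],
    [[0,0,0],[-0.0005,-0.005,0],0.2],
    [[0,0,0],[-0.0005,-0.005,0],0.2],
    [[0,0,0],[-0.0005,-0.005,0.005],0.2],
    [[0,0,0],[-0.0005,-0.005,0.04],0.1],
    [[0,0,0],[0,-0.005,0.08],0],
    [[0,0,0],[-0.03,-0.02,0.12],0],
    [[0,0,0],[-0.065,-0.04,0.15],0],
    [[0,0,0],[-0.1,-0.06,0.158],0],
    [[0,0,0],[-0.135,-0.072,0.158],0],
  ],
)

```text
time: 26.48
tcp_pos: [0.4939, 0.017, 0.1986]
tcp_rot: [[0.046, 0.999, 0.004], [0.999, -0.046, -0.001], [-0.0, 0.004, -1.0]]
force: [0.2, -0.7, 0.2]
gripper_width: 0.0858
finger_force: 0.0
```

send_rows(
  increments=[
    [[0,0,0],[-0.025,0,0],0],
    [[0,0,0],[-0.035,0,0],0],
    [[0,0,0],[-0.035,0,0],0],
    [[0,0,0],[-0.035,0,0],0],
  ],
)

```text
time: 26.82
tcp_pos: [0.4592, 0.0177, 0.1964]
tcp_rot: [[0.047, 0.999, 0.001], [0.999, -0.047, -0.0], [0.0, 0.001, -1.0]]
force: [0.5, 0.5, -0.7]
gripper_width: 0.0851
finger_force: 0.0
```

```bash
python3 look.py w11 .448 .012 -3.3
```

```text
block [ 0.4493  0.0109 -0.0772] -4.4 iou 0.968
t 26.87 tcp [0.4597 0.0177 0.1962] yaw 87.33 cradle [-142.6   16.   196.2] F [ 0.8 -0.   0.2] w 0.0856
delta [-0.0104 -0.0068 -0.1762]
```

send_rows(
  increments=[
    [[0,0,-1.7],[-0.01,-0.007,-0.03],0],
    [[0,0,-1.7],[-0.01,-0.007,-0.07],0],
    [[0,0,-1.7],[-0.01,-0.007,-0.11],0],
    [[0,0,-1.7],[-0.01,-0.007,-0.15],0],
    [[0,0,-1.7],[-0.01,-0.007,-0.17],0],
    [[0,0,-1.7],[-0.01,-0.007,-0.175],0],
    [[0,0,-1.7],[-0.01,-0.007,-0.175],1],
    [[0,0,-1.7],[-0.01,-0.007,-0.175],1],
    [[0,0,-1.7],[-0.01,-0.007,-0.175],1],
    [[0,0,-1.7],[-0.01,-0.007,-0.175],1],
    [[0,0,-1.7],[-0.01,-0.007,-0.14],1],
    [[0,0,-1.7],[-0.01,-0.007,-0.1],1],
  ],
)

```text
time: 27.87
tcp_pos: [0.4474, 0.0107, 0.0967]
tcp_rot: [[0.076, 0.997, -0.003], [0.997, -0.076, 0.0], [0.0, -0.003, -1.0]]
force: [1.2, -1.3, -1.5]
gripper_width: 0.0449
finger_force: 62.2
```

```bash
python3 - <<'E'
from h import *
status((.6085,.007,.0415))
E
```

```text
t 27.87 tcp [0.4474 0.0107 0.0967] yaw 85.61 cradle [-154.5    8.4   96.7] F [ 1.2 -1.3 -1.5] w 0.0449
delta [ 0.1611 -0.0037 -0.0552]
```

send_rows(
  increments=[
    [[0,0,1.7],[0.02,-0.004,0.02],1],
    [[0,0,1.7],[0.05,-0.004,0.025],1],
    [[0,0,1.7],[0.085,-0.004,0.025],1],
    [[0,0,1.7],[0.12,-0.004,0.025],1],
    [[0,0,1.7],[0.145,-0.004,0.015],1],
    [[0,0,1.7],[0.161,-0.004,-0.005],1],
    [[0,0,1.7],[0.161,-0.004,-0.03],1],
    [[0,0,1.7],[0.161,-0.004,-0.05],1],
    [[0,0,1.7],[0.161,-0.004,-0.056],1],
    [[0,0,1.7],[0.161,-0.004,-0.056],1],
  ],
)

```text
time: 28.7
tcp_pos: [0.6096, 0.0066, 0.041]
tcp_rot: [[0.047, 0.999, 0.001], [0.999, -0.047, -0.0], [-0.0, 0.001, -1.0]]
force: [0.9, -0.2, -0.5]
gripper_width: 0.045
finger_force: 63.2
```

```bash
python3 - <<'E'
from h import *
status((.6145,.0157,.0395))
E
```

```text
t 28.7 tcp [0.6096 0.0066 0.041 ] yaw 87.32 cradle [ 7.7 12.  41. ] F [ 0.9 -0.2 -0.5] w 0.045
delta [ 0.0049  0.0091 -0.0015]
```

send_rows(
  increments=[
    [[0,0,0],[0,0,-0.001],1],
    [[0,0,0],[0.001,0.002,-0.002],1],
    [[0,0,0],[0.003,0.004,-0.002],1],
    [[0,0,0],[0.005,0.006,-0.002],1],
    [[0,0,0],[0.006,0.007,-0.002],1],
    [[0,0,0],[0.006,0.007,-0.002],1],
  ],
)

```text
time: 29.2
tcp_pos: [0.6143, 0.0109, 0.0401]
tcp_rot: [[0.049, 0.999, -0.001], [0.999, -0.049, -0.006], [-0.006, -0.001, -1.0]]
force: [-18.1, -20.1, 24.3]
gripper_width: 0.0449
finger_force: 66.4
```

send_rows(
  increments=[
    [[0,0,0],[0,0.002,0],1],
    [[0,0,0],[0,0.004,0],1],
    [[0,0,0],[0,0.006,0],1],
    [[0,0,0],[0,0.007,0],1],
    [[0,0,0],[0,0.007,0],1],
  ],
)

```text
time: 29.62
tcp_pos: [0.6144, 0.0153, 0.0401]
tcp_rot: [[0.05, 0.999, -0.001], [0.999, -0.05, -0.011], [-0.011, -0.001, -1.0]]
force: [-17.5, -39.5, 22.8]
gripper_width: 0.0449
finger_force: 66.0
```

Nearly there. Ease the bed and fence load, then press along the row again.

send_rows(
  increments=[
    [[0,0,0],[-0.001,0,0.0015],1],
    [[0,0,0],[-0.001,0.001,0.0015],1],
    [[0,0,0],[-0.001,0.001,0.0015],1],
  ],
)

```text
time: 29.87
tcp_pos: [0.6143, 0.0154, 0.0408]
tcp_rot: [[0.051, 0.999, -0.0], [0.999, -0.051, -0.013], [-0.013, 0.0, -1.0]]
force: [-8.0, -44.8, 4.6]
gripper_width: 0.045
finger_force: 63.9
```

send_rows(
  increments=[
    [[0,0,0],[0,-0.004,-0.001],1],
    [[0,0,0],[0,-0.006,-0.001],1],
    [[0,0,0],[0,-0.006,-0.001],0.45],
    [[0,0,0],[0,-0.006,-0.001],0.2],
    [[0,0,0],[0,-0.006,-0.001],0.2],
    [[0,0,0],[0,-0.006,0.005],0.2],
    [[0,0,0],[0,-0.006,0.04],0.1],
    [[0,0,0],[0,-0.006,0.08],0],
    [[0,0,0],[0,-0.006,0.12],0],
    [[0,0,0],[0,-0.006,0.16],0],
    [[0,0,0],[0,-0.006,0.2],0],
    [[0,0,0],[-0.02,0.03,0.24],1],
  ],
)

```text
time: 30.87
tcp_pos: [0.6016, 0.0392, 0.272]
tcp_rot: [[0.05, 0.999, 0.003], [0.999, -0.05, -0.001], [-0.001, 0.004, -1.0]]
force: [1.9, 0.9, 0.8]
gripper_width: 0.0753
finger_force: 0.0
```

send_rows(
  increments=[
    [[0,0,0],[0,0.01,0],1],
    [[0,0,0],[0,0.01,0],1],
  ],
)

```text
time: 31.03
tcp_pos: [0.6002, 0.0536, 0.2708]
tcp_rot: [[0.045, 0.999, 0.004], [0.999, -0.045, 0.0], [0.0, 0.004, -1.0]]
force: [0.4, -0.8, -1.0]
gripper_width: 0.0514
finger_force: 0.0
```

```bash
python3 - <<'E'
from h import *
status()
im,C=snap('wrist','w12')
im=im.copy();k=1.4
o=cv2.resize(im,None,fx=k,fy=k,interpolation=cv2.INTER_CUBIC)
loop(o,C,cr(CP,[(-11,246,68),(35,246,68),(35,-10,68),(-11,-10,68)]),(0,255,0),k,np.zeros(2))
cv2.imwrite('pics/w12_o.png',o)
E
```

```text
t 31.03 tcp [0.6002 0.0536 0.2708] yaw 87.43 cradle [ -3.9  58.5 270.8] F [ 0.4 -0.8 -1. ] w 0.0514
```

View pics/w12_o.png

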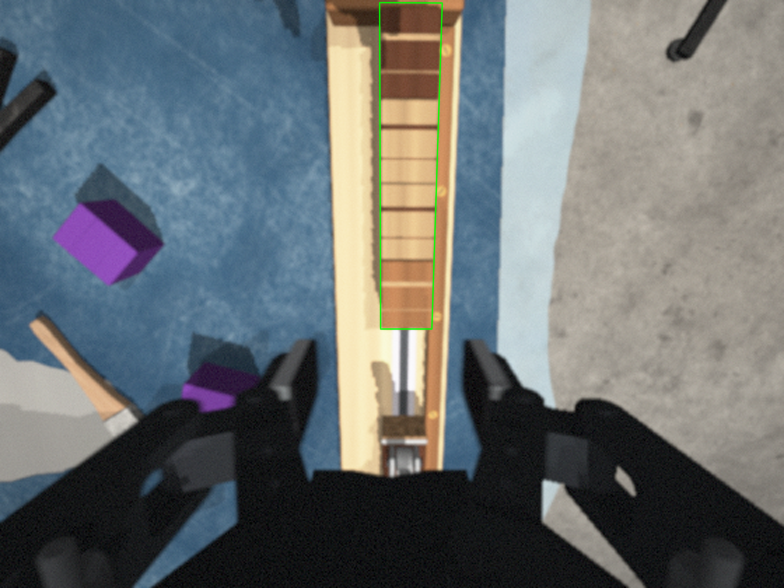

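w12: the row of four matches the predicted outline (380–442, 3–328) with closed joints; jaw plate at row ≈425. Now go behind the jaw, turning the camera side to −y to clear the upright lever.

send_rows(
  increments=[
    [[0,0,7],[0,-0.02,0],1],
    [[0,0,14],[0,-0.05,0],1],
    [[0,0,21],[0,-0.08,0],1],
    [[0,0,28],[0,-0.11,0],1],
    [[0,0,35],[0,-0.14,0],1],
    [[0,0,42],[0,-0.17,0],1],
    [[0,0,49],[0,-0.2,0],1],
    [[0,0,56],[0,-0.23,0],1],
    [[0,0,63],[0,-0.26,0],1],
    [[0,0,70],[0,-0.29,0],1],
    [[0,0,77],[0,-0.32,0],1],
    [[0,0,84],[0,-0.345,0],1],
  ],
)

```text
time: 32.08
tcp_pos: [0.5992, -0.2959, 0.267]
tcp_rot: [[-0.989, 0.146, -0.002], [0.146, 0.989, 0.001], [0.002, 0.001, -1.0]]
force: [0.8, -0.3, -0.6]
gripper_width: -0.0003
finger_force: 0.0
```

send_rows(
  increments=[
    [[0,0,7],[0,0,0],1],
    [[0,0,14],[0,0,0],1],
    [[0,0,21],[0,0,0],1],
    [[0,0,28],[0,0,0],1],
    [[0,0,35],[0,0,0],1],
    [[0,0,42],[0,0,0],1],
    [[0,0,49],[0,0,0],1],
    [[0,0,56],[0,0,0],1],
    [[0,0,63],[0,0,0],1],
    [[0,0,70],[0,0,0],1],
    [[0,0,77],[0,0,0],1],
    [[0,0,84],[0,0,0],1],
  ],
)

```text
time: 33.08
tcp_pos: [0.5995, -0.2938, 0.2671]
tcp_rot: [[-0.248, -0.969, -0.002], [-0.969, 0.248, 0.001], [-0.001, 0.002, -1.0]]
force: [-0.8, 0.8, 0.1]
gripper_width: 0.0003
finger_force: 0.0
```

send_rows(
  increments=[
    [[0,0,7],[0,0,0],1],
    [[0,0,12],[0,0,0],1],
    [[0,0,12],[0,0,0],1],
    [[0,0,12],[0,0,0],1],
  ],
)

```text
time: 33.42
tcp_pos: [0.5997, -0.2937, 0.2675]
tcp_rot: [[-0.05, -0.999, -0.001], [-0.999, 0.05, 0.001], [-0.001, 0.001, -1.0]]
force: [0.4, 0.4, 0.9]
gripper_width: -0.0001
finger_force: 0.0
```

```bash
python3 - <<'E'
from h import *
status(fc((12,-285,32)));im,C=snap('wrist','w13')
print(robot.state()['joints'].round(2))
E
```

```text
t 33.42 tcp [ 0.5997 -0.2937  0.2675] yaw -92.88 cradle [  12.  -288.4  267.5] F [0.4 0.4 0.9] w -0.0001
delta [ 2.000e-04  3.400e-03 -2.355e-01]
[-0.58  0.52  0.47  1.52 -0.   -2.1 ]
```

send_rows(
  increments=[
    [[0,0,0.2],[0,0,-0.04],1],
    [[0,0,0.2],[0,0,-0.08],1],
    [[0,0,0.2],[0,0,-0.12],1],
    [[0,0,0.2],[0,0,-0.16],1],
    [[0,0,0.2],[0,0,-0.2],1],
    [[0,0,0.2],[0,0,-0.225],1],
    [[0,0,0.2],[0,0,-0.233],1],
    [[0,0,0.2],[0.0005,0.01,-0.233],1],
    [[0,0,0.2],[0.001,0.02,-0.233],1],
    [[0,0,0.2],[0.0014,0.03,-0.233],1],
    [[0,0,0.2],[0.0019,0.04,-0.233],1],
    [[0,0,0.2],[0.0019,0.04,-0.233],1],
  ],
)

```text
time: 34.47
tcp_pos: [0.6029, -0.2522, 0.0376]
tcp_rot: [[-0.043, -0.999, 0.002], [-0.999, 0.043, -0.003], [0.003, -0.002, -1.0]]
force: [0.7, -0.0, 0.2]
gripper_width: -0.0002
finger_force: 0.0
```

send_rows(
  increments=[
    [[0,0,0],[0.0005,0.01,-0.003],1],
    [[0,0,0],[0.001,0.02,-0.003],1],
    [[0,0,0],[0.0014,0.03,-0.003],1],
  ],
)

```text
time: 34.72
tcp_pos: [0.6051, -0.2245, 0.0352]
tcp_rot: [[-0.045, -0.999, 0.004], [-0.999, 0.045, -0.005], [0.005, -0.004, -1.0]]
force: [0.5, -11.2, 1.9]
gripper_width: -0.0003
finger_force: 5.5
```

send_rows(
  increments=[
    [[0,0,0],[0.0005,0.01,0],1],
    [[0,0,0],[0.001,0.02,0],1],
    [[0,0,0],[0.0014,0.03,0],1],
    [[0,0,0],[0.0019,0.04,0],1],
    [[0,0,0],[0.0024,0.05,0],1],
    [[0,0,0],[0.0028,0.06,0],1],
    [[0,0,0],[0.003,0.064,0],1],
  ],
)

```text
time: 35.3
tcp_pos: [0.6082, -0.1595, 0.0351]
tcp_rot: [[-0.044, -0.999, 0.004], [-0.999, 0.044, -0.004], [0.004, -0.005, -1.0]]
force: [1.6, -11.4, 1.7]
gripper_width: -0.0001
finger_force: 5.1
```

send_rows(
  increments=[
    [[0,0,0],[0.0002,0.004,0],1],
    [[0,0,0],[0.0004,0.008,0],1],
  ],
)

```text
time: 35.47
tcp_pos: [0.6086, -0.1522, 0.0351]
tcp_rot: [[-0.044, -0.999, 0.004], [-0.999, 0.044, -0.004], [0.004, -0.005, -1.0]]
force: [1.1, -10.2, 3.4]
gripper_width: -0.0002
finger_force: 5.2
```

send_rows(
  increments=[
    [[0,0,0],[0.0001,0.003,0],1],
    [[0,0,0],[0.0003,0.006,0],1],
  ],
)

```text
time: 35.63
tcp_pos: [0.6089, -0.1477, 0.0352]
tcp_rot: [[-0.045, -0.999, 0.004], [-0.999, 0.045, -0.007], [0.007, -0.005, -1.0]]
force: [-2.7, -30.8, 1.2]
gripper_width: 0.0001
finger_force: 15.7
```

send_rows(
  increments=[
    [[0,0,0],[0.0001,0.003,0],1],
    [[0,0,0],[0.0003,0.005,0],1],
  ],
)

```text
time: 35.8
tcp_pos: [0.6089, -0.147, 0.0354]
tcp_rot: [[-0.047, -0.999, 0.003], [-0.999, 0.047, -0.016], [0.016, -0.004, -1.0]]
force: [-6.8, -58.4, -1.2]
gripper_width: 0.0003
finger_force: 29.0
```

The jaw plate is solid against the row (58 N, no motion). Back off, rise, and go over to the row side of the lever.

send_rows(
  increments=[
    [[0,0,0],[-0.0005,-0.01,0],1],
    [[0,0,0],[-0.001,-0.025,0],1],
    [[0,0,0],[-0.001,-0.025,0.035],1],
    [[0,0,0],[-0.001,-0.025,0.075],1],
    [[0,0,0],[-0.001,-0.025,0.115],1],
    [[0,0,0],[-0.001,-0.025,0.155],1],
    [[0,0,0],[-0.001,-0.025,0.19],1],
    [[0,0,0],[0.001,0.01,0.2],1],
    [[0,0,0],[0.002,0.05,0.2],1],
    [[0,0,0],[0.004,0.09,0.2],1],
    [[0,0,0],[0.006,0.13,0.2],1],
    [[0,0,0],[0.006,0.138,0.2],1],
  ],
)

```text
time: 36.8
tcp_pos: [0.6131, 0.0029, 0.234]
tcp_rot: [[-0.04, -0.999, 0.002], [-0.999, 0.04, 0.002], [-0.002, -0.002, -1.0]]
force: [-0.8, 1.2, -0.1]
gripper_width: -0.0002
finger_force: 0.0
```

```bash
python3 - <<'E'
from h import *
im,C=snap('wrist','w14')
s=status(fc((12,-5,140)))
print('tip px pred',proj(C,cr(CP,[(12,-46,153),(12,-38.5,60)])))
# red grip blob centroid
hsv=cv2.cvtColor(im,cv2.COLOR_BGR2HSV);m=cv2.inRange(hsv,(0,190,90),(5,255,255))|cv2.inRange(hsv,(174,190,90),(180,255,255))
n,l,st,c=cv2.connectedComponentsWithStats(m)
print([(st[i].tolist(),c[i].round(0).tolist()) for i in range(1,n) if st[i][4]>80])
for t in np.radians([0,7,14,21,28,35,42,49,56,63,70,77.3,80]):
    y=-38.5-80*np.sin(t)+7.5*np.cos(t)+11; z=60+80*np.cos(t)+7.5*np.sin(t)
    print(round(np.degrees(t)),(fc((12,y,z))-fc((12,-5,140))).round(3))
E
```

```text
t 36.85 tcp [0.6132 0.002  0.2339] yaw -92.26 cradle [ 11.5   7.6 233.9] F [-0.4  0.9 -0.2] w -0.0001
delta [-0.0001 -0.0126 -0.0939]
tip px pred [[278.51287677 142.69915403]
 [278.49005608 144.03077144]]
[([268, 140, 21, 19, 241], [278.0, 149.0])]
0 [-0.001 -0.015  0.   ]
7 [-0.001 -0.025  0.   ]
14 [-0.002 -0.035 -0.001]
21 [-0.002 -0.044 -0.003]
28 [-0.003 -0.053 -0.006]
35 [-0.003 -0.062 -0.01 ]
42 [-0.003 -0.07  -0.016]
49 [-0.004 -0.078 -0.022]
56 [-0.004 -0.085 -0.029]
63 [-0.004 -0.09  -0.037]
70 [-0.004 -0.095 -0.046]
77 [-0.005 -0.099 -0.055]
80 [-0.005 -0.1   -0.059]
```

The lever is upright where predicted (red blob at (278,149)). Descend, then sweep the arc.

send_rows(
  increments=[
    [[0,0,0],[0,-0.005,-0.035],1],
    [[0,0,0],[0,-0.0126,-0.07],1],
    [[0,0,0],[0,-0.0126,-0.09],1],
    [[0,0,0],[0,-0.0126,-0.094],1],
    [[0,0,0],[0,-0.0126,-0.094],1],
    [[0,0,0],[-0.001,-0.028,-0.094],1],
    [[0,0,0],[-0.001,-0.038,-0.094],1],
    [[0,0,0],[-0.002,-0.048,-0.095],1],
    [[0,0,0],[-0.002,-0.057,-0.097],1],
    [[0,0,0],[-0.003,-0.066,-0.1],1],
  ],
)

```text
time: 37.68
tcp_pos: [0.611, -0.0694, 0.1333]
tcp_rot: [[-0.044, -0.999, 0.002], [-0.999, 0.044, -0.0], [0.0, -0.002, -1.0]]
force: [0.6, 0.9, -0.3]
gripper_width: 0.0002
finger_force: 0.7
```

```bash
python3 - <<'E'
from h import *
status(fc((12,-5,140)))
E
```

```text
t 37.68 tcp [ 0.611  -0.0694  0.1333] yaw -92.51 cradle [ 12.7 -63.9 133.3] F [ 0.6  0.9 -0.3] w 0.0002
delta [0.0021 0.0589 0.0067]
```

send_rows(
  increments=[
    [[0,0,0],[-0.001,-0.011,-0.009],1],
    [[0,0,0],[-0.001,-0.019,-0.015],1],
    [[0,0,0],[-0.001,-0.026,-0.022],1],
    [[0,0,0],[-0.001,-0.031,-0.03],1],
    [[0,0,0],[-0.002,-0.036,-0.039],1],
    [[0,0,0],[-0.002,-0.04,-0.048],1],
    [[0,0,0],[-0.002,-0.041,-0.052],1],
    [[0,0,0],[-0.002,-0.041,-0.052],1],
  ],
)

```text
time: 38.35
tcp_pos: [0.6084, -0.1096, 0.0815]
tcp_rot: [[-0.044, -0.999, 0.001], [-0.999, 0.044, -0.001], [0.0, -0.001, -1.0]]
force: [-7.8, 0.7, 24.0]
gripper_width: 0.0
finger_force: 11.7
```

24 N on the tip: the lever is at its end stop. Lift away and verify.

send_rows(
  increments=[
    [[0,0,0],[0,0,0.02],1],
    [[0,0,0],[0,0,0.06],1],
    [[0,0,0],[0,0,0.1],1],
    [[0,0,0],[0,0.04,0.14],1],
    [[0,0,0],[0,0.08,0.18],1],
    [[0,0,0],[-0.02,0.12,0.22],1],
    [[0,0,0],[-0.04,0.16,0.26],1],
    [[0,0,0],[-0.06,0.2,0.3],1],
    [[0,0,0],[-0.06,0.22,0.31],1],
    [[0,0,0],[-0.06,0.22,0.31],1],
    [[0,0,0],[-0.06,0.22,0.31],1],
  ],
)

```text
time: 39.27
tcp_pos: [0.5472, 0.1135, 0.3931]
tcp_rot: [[-0.041, -0.999, 0.003], [-0.999, 0.041, 0.001], [-0.001, -0.003, -1.0]]
force: [-0.2, -0.2, -0.4]
gripper_width: -0.0001
finger_force: 0.0
```

```bash
python3 - <<'E'
from h import *
status()
im,C=snap('wrist','w15');k=1.4
o=cv2.resize(im,None,fx=k,fy=k,interpolation=cv2.INTER_CUBIC)
loop(o,C,cr(CP,[(-11,246,68),(35,246,68),(35,-10,68),(-11,-10,68)]),(0,255,0),k,np.zeros(2))
print(proj(C,cr(CP,[(12,-38.5-91.7,81)]))*1.4)
cv2.imwrite('pics/w15_o.png',o)
E
```

```text
t 39.27 tcp [0.5472 0.1135 0.3931] yaw -92.38 cradle [-59.6 115.8 393.1] F [-0.2 -0.2 -0.4] w -0.0001
[[317.36522255 -19.6669126 ]]
```

View pics/w15_o.png

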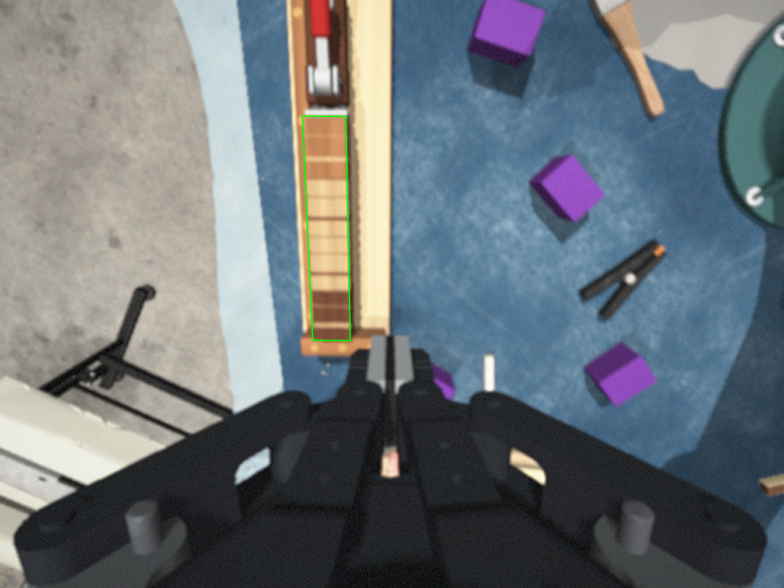

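w15: the closed row fills the predicted outline, the plate is against the last block (row 115), and the lever lies back over the tail. Hand in.

```bash
python3 -c "
from plant import robot
print(robot.hand_in())"
```

```text
the job is handed in; nothing more can be done
None
```

I set the four blocks present (walnut, two maple, cherry) in one closed row against the stop and fence, slid the jaw up to the last one, threw the lever fully back, and handed in; no verdict came back.

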